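Unbolt a plate on the shaker and move it to the loading dock with a plate lifter

TASK

The run on the shaker is over: draw its hold-down bolt (lift the handle out of its notch, slide the bolt away from the plate, drop the handle into the other notch), then pick up the plate lifter and slide its blade fully under the open well plate. Lift the plate out, carry it level to the empty blue-cornered dock and lower it in, without dropping it, so that it sits flat between the guides; then draw the lifter out and lay it flat back on its mat. The wells are open, so touch the plate with the lifter only, never with the gripper, and leave everything else on the bench where it is.

Things in the scene. Friction and masses are not known exactly. Their poses are not given: they have to be found in the camera images.
- shaker: Plate shaker, white base, dark deck, fixed. Origin on the bench under the centre of its plate nest; -x is its front (display, dials). Base x +-75, y -144 to 76 mm; deck top z 46. Two ribs along x (|y| 50 to 62, x +-44, tops z 56) carry the plate, leaving under it a gap 100 wide, 10 high, open to the front. Aluminium bolt housing at x -19 to 12, y -141 to -71, top z 89.
- shaker_nest (a point): Centre of the nest at rib-top level (z 56 mm), axes as the shaker; the plate starts here within 1 mm. Low guides surround it: back stops from x 45.5, top z 66; side guides from |y| 66.5, top z 66; two front lips at x -50 to -45.5, |y| 50 to 62, top z 64. Lift the plate over 10 mm to clear them.
- bolt (a joint): Slide of the hold-down bolt to the shaker's -y, m. 0 locked: its 10 mm rod (axis at x 0, z 78 mm) reaches 18 mm over the plate's -y end, 2 mm above it. 0.030 drawn: 12 mm clear of the plate. End stops at -0.0015 and 0.0315. Friction about 1 N, stays where left. With the handle in a notch it can move only 2 mm either way.
- bolt_handle (a joint): Swing of the bolt's handle about the bolt's axis, rad. 0: down in a notch, pointing to the shaker's front (-x) and 0.26 rad above level; grows as it is lifted, to 1.2 (nearly upright). Above 0.65 it passes over the land between the notches, which are 30 mm apart. Let go over a notch, it falls in by its own weight.
- bolt_knob (a point): Centre of the handle's black round-ended knob, 14 mm thick, 24 mm long, 35 mm from the bolt's axis (locked: x -34, y -100, z 87 mm of the shaker). Moves with the bolt; free on both y sides and from above.
- dock: Empty loading dock, aluminium block on a dark foot, blue guides, fixed; 124 x 164 x 44 mm. Origin on the bench under its centre, -x is the front. Flat top at z 20 mm; two ribs along x (|y| 50 to 62, x +-44, tops z 30) leave a gap 100 wide, 10 high, open to the front between the two front guides (|y| 50 to 62).
- dock_nest (a point): Where the plate's origin must come to lie: dock centre at rib-top level (z 30 mm), axes as the dock. The guides' inner faces stand at x +-46 and y +-67 mm (3 mm play all round the plate), upright to z 37 and flared outward to z 44.
- plate: Pale 96-well plate, 86 (x) x 128 (y) x 15 mm, about 60 g, lying on the shaker's ribs. Origin at the centre of its underside, z up. It may end either way round.
- lifter: Plate lifter, about 200 g: flat steel blade, 2.4 mm thick, bow handle over its rear half. Origin on the blade's underside below the middle of the grip; x points to the tip, z up. Front blade x 43 to 138 mm, 76 wide; rear blade x -52 to 44, 60 wide; upright heel fence at x 52 to 55, 60 wide, top z 12: the plate lies ahead of it.
- lifter_grip (a point): Centre of the lifter's grip (x 0, y 0, z 52 mm of the lifter): a black bar along x, 84 long, 16 wide (y), 18 high, on two posts at x +-34 mm.
- lifter_tip (a point): Middle of the lifter blade's front edge (x 138 mm of the lifter).
- lifter_tail (a point): Middle of the lifter blade's rear edge (x -52 mm of the lifter).
- mat: Grey-blue silicone mat, 220 (x, its length) x 110 (y) x 3 mm, fixed on the bench in front. Origin at the centre of its underside. The lifter starts on it, tip to the mat's +x, its origin near x -43 mm.
- tip_rack: Bystander: clear tip rack on an orange base, 122x83x80 mm, at the left front. Origin at the centre of its underside.
- cassette: Bystander: black and blue nozzle cassette, 32x110x34 mm, left of the mat. Origin at the centre of its underside.
- seals: Bystander: small pale card box, 32x52x20 mm, between dock and shaker, at the back. Origin at the centre of its underside.
- timer: Bystander: white digital timer, 62x68x24 mm, at the right front. Origin at the centre of its underside.
- marker: Bystander: red marker pen, 137 mm long, left of the mat. Origin at the centre of its underside.

How it is judged:
By the outcome, as a careful person would: the job done as asked, in the order asked, and still so for the second after the job is handed in, with the robot touching nothing.
It also fails if it takes over 61 s, if anything falls off the work surface, if the arm or the gripper's body presses on something with over 40 N, if the wrist force passes 120 N, or if a joint passes its speed limit or range.

ROBOT

A 7-joint arm with a two-finger parallel gripper is mounted at the origin on a cart in front of the work surface, level with it; the furniture and walls round the work are solid. World frame = base frame: x ahead of the robot, y to its left, z up, the work surface at z = 0. Lengths are in m, angles in rad, forces in N, time in s.
With the tool pointing down it reaches from about 0.4 to 0.9 m from the base axis. Payload 5.5 kg.
Tool frame: the origin (TCP) lies midway between the tips of the shut fingers; the grasp point (between the pads) lies 19 mm behind it (manip.grip_depth is the distance from the TCP to the grasp point, in m); z points along the fingers, x is the direction in which the jaws open and shut, and the axes are right-handed (so a half turn about z gives the same grasp; the last joint's range is limited). The gripper opens to 92 mm and grips with 3 to 60 N. Pads are 19 mm wide; open, the fingers measure 130 mm over their backs; the gripper's body (75 mm by 190 mm) begins 47 mm behind the grasp point.
Start: joints at [1.378, 0.501, -0.427, 1.55, 0.221, 1.138, -0.21], TCP at [0.286, -0.584, 0.227] pointing down, gripper open.
Joint ranges: [-2.88, 2.88], [-0.31, 2.03], [-1.54, 1.56], [0.2, 2.42], [-1.41, 4.55], [0.19, 2.02], [-2.57, 2.57]. Speed limits (rad/s): [2.57, 2.57, 3.14, 3.14, 3.14, 3.14, 3.14].

INTERFACE

Orientations are given as a unit quaternion [x, y, z, w].
In Python, from bench import manip, effector, viewer gives the robot as it stands. Calls block until the motion is done:
- manip.move_pose(position, orientation): joint-space move of the TCP to a pose.
- manip.servo_line(position, ori=None, vel=0.15): straight line of the TCP; ori=None keeps the orientation; vel is the mean speed in m/s.
- manip.movej(angles): joint-space move.
- effector.open_jaws() and effector.close(f_grip=None): open the fingers fully, or close them until they stop; f_grip is the grip in N (None keeps the last).
- manip.sleep(seconds).
- manip.solve_ik(position, orientation): joint angles nearest the present ones, or None.
- viewer.get_image(name): name is "scene" or "top"; returns the picture (420x560x3 uint8, red, green, blue); there is no depth.
- viewer.get_calibration(name): a dict with "vfov" (degrees; the focal length in pixels is half the picture's height over the tangent of half this angle, whatever the lens; pixels are square), "cx", "cy" (the principal point, pixels), "eye" and "attitude" of the camera in the world. Camera axes: x right, y down, z forward; pixel columns grow to the right and rows downward; lengths in m; the calibration is good to about 2 mm. A picture is of the moment at which its call begins. get_calibration takes no time and is no camera call.
A pose or a line that the arm cannot do raises manip.PlanningError and nothing moves.
- manip.hand_in(): hands the job in, once; it reports no verdict.
Readings, each from a call of its own:
- manip.current_clock(): time.
- manip.current_q(): joint angles.
- manip.current_joint_velocities(): joint speeds.
- manip.current_tau(): joint torques, N m.
- manip.current_tool_pos(): TCP position.
- manip.current_tcp_rot(): TCP orientation.
- manip.current_force(): force on the tool from outside, world axes, zero at the start.
- manip.current_wrist_torque(): the same for the moment, N m.
- manip.current_finger_gap(): finger opening in m.
Only numpy, scipy, OpenCV 4.12 (cv2) and the standard library are available. Lean on these libraries where they do the work, as an engineer would, in place of code of your own. Each camera call takes 0.05 s, during which the arm holds its last target.

## Working session

There is one attempt and no reset: what is moved stays moved. The work goes in short steps, each a Python script; the robot and the scene stay as the last script left them, time stands still between calls to the robot, and variables do not carry over. Pictures are saved under pics/ and viewed, and the job is handed in when it is done.

```bash
ls; mkdir -p pics
python3 - <<'E'
from bench import manip, effector, viewer
import cv2
for n in ("scene","top"):
    im=viewer.get_image(n); cv2.imwrite(f"pics/{n}0.png",im[:,:,::-1]); print(n,viewer.get_calibration(n))
print(manip.current_clock(),manip.current_tool_pos(),manip.current_tcp_rot(),manip.current_finger_gap(),manip.grip_depth)
E
```

```text
pics
scene {'vfov': 46.811621617577586, 'cx': 273.6797121538649, 'cy': 216.36621744072988, 'eye': array([-0.68219879, -0.88953078,  1.24896427]), 'attitude': array([ 0.79636062, -0.42684254,  0.2053437 , -0.37609729])}
top {'vfov': 44.27115390278207, 'cx': 282.14047018331473, 'cy': 201.37754626428887, 'eye': array([-0.17307091,  0.09138913,  1.50743811]), 'attitude': array([-0.59604431,  0.76661605, -0.19181639,  0.14225851])}
0.1 [ 0.28580764 -0.58310309  0.22579255] [ 8.48588755e-01 -5.29052342e-01 -7.15879706e-04 -4.80652956e-04] 0.09179243297025329 0.0188
```

View pics/scene0.png

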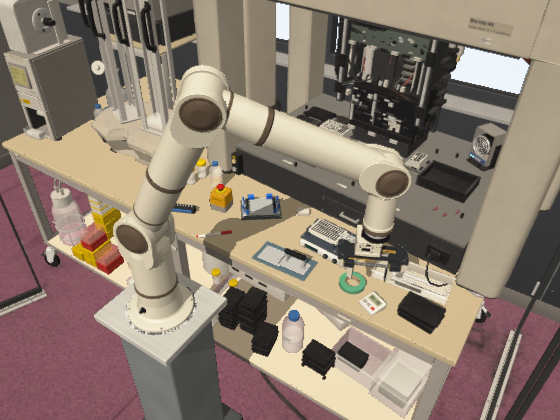

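View pics/top0.png

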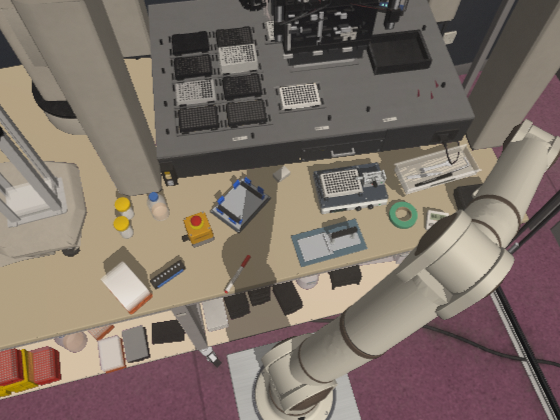

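```bash
cat > h.py <<'E'
import numpy as np, cv2
from scipy.spatial.transform import Rotation as R
from scipy.optimize import least_squares
from bench import manip, effector, viewer
def cam(n):
    c=viewer.get_calibration(n); f=210/np.tan(np.radians(c['vfov'])/2)
    return f,c['cx'],c['cy'],np.array(c['eye']),R.from_quat(c['attitude']).as_matrix()
def proj(n,P):
    f,cx,cy,e,A=cam(n); p=(np.atleast_2d(P)-e)@A
    return np.c_[f*p[:,0]/p[:,2]+cx, f*p[:,1]/p[:,2]+cy]
def ray(n,uv):
    f,cx,cy,e,A=cam(n); d=A@np.array([(uv[0]-cx)/f,(uv[1]-cy)/f,1]); return e,d/np.linalg.norm(d)
def onz(n,uv,z):
    e,d=ray(n,uv); return e+d*(z-e[2])/d[2]
def tri(u1,u2,n1='scene',n2='top'):
    e1,d1=ray(n1,u1); e2,d2=ray(n2,u2)
    M=np.c_[d1,-d2]; s=np.linalg.lstsq(M,e2-e1,rcond=None)[0]
    a=e1+s[0]*d1;b=e2+s[1]*d2
    return (a+b)/2,np.linalg.norm(a-b)
def crop(n,x0,y0,x1,y1,k,name,im=None,draw=None):
    if im is None: im=viewer.get_image(n)
    c=np.ascontiguousarray(cv2.resize(im[y0:y1,x0:x1,::-1],None,fx=k,fy=k,interpolation=cv2.INTER_CUBIC))
    if draw is not None:
        for u,v in draw: cv2.circle(c,(int((u-x0+.5)*k),int((v-y0+.5)*k)),3,(0,0,255),1)
    for u in range((x0+9)//10*10,x1,10):
        cv2.putText(c,str(u),((u-x0)*k,8),0,.3,(0,0,255)); cv2.line(c,((u-x0)*k,0),((u-x0)*k,4),(0,0,255))
    for v in range((y0+9)//10*10,y1,10):
        cv2.putText(c,str(v),(0,(v-y0)*k),0,.3,(0,0,255)); cv2.line(c,(0,(v-y0)*k),(4,(v-y0)*k),(0,0,255))
    cv2.imwrite('pics/'+name+'.png',c); return im
E
python3 - <<'E'
from h import *
print(proj('scene',manip.current_tool_pos()),proj('top',manip.current_tool_pos()),proj('top',[0,0,0]))
t=cv2.imread('pics/top0.png')[:,:,::-1]; s=cv2.imread('pics/scene0.png')[:,:,::-1]
crop('top',280,145,410,270,6,'t_sh',t)
crop('top',200,160,300,235,7,'t_dock',t)
crop('scene',240,180,380,290,5,'s_sh',s)
crop('scene',160,160,300,250,5,'s_dock',s)
E
```

```text
[[367.57694604 277.01713395]] [[472.56846203 221.07782373]] [[292.83899622 393.68410538]]
```

View pics/t_sh.png

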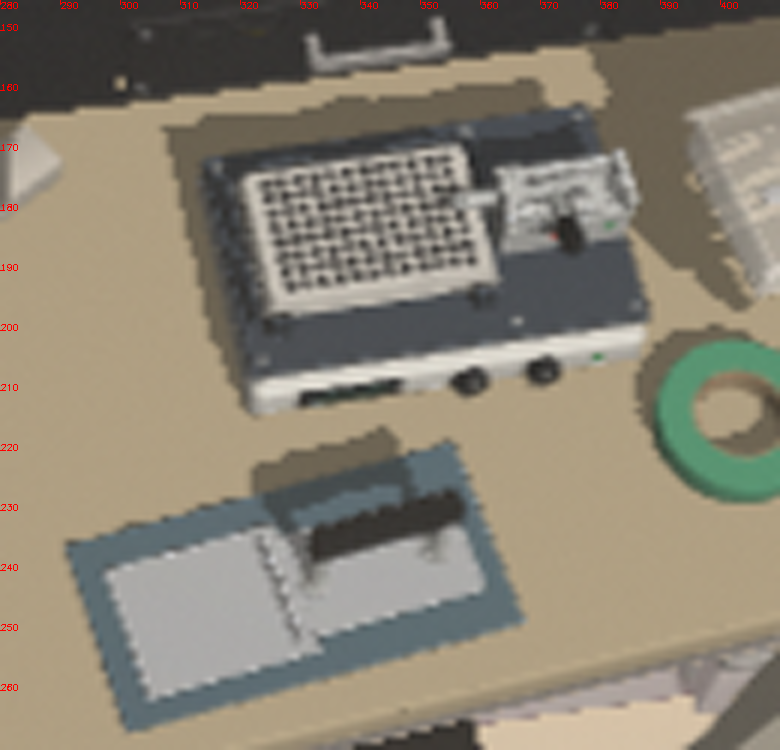

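View pics/t_dock.png

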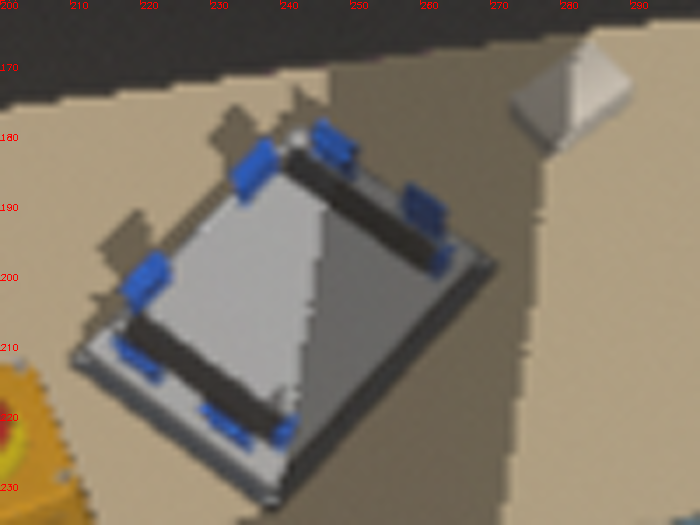

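View pics/s_sh.png

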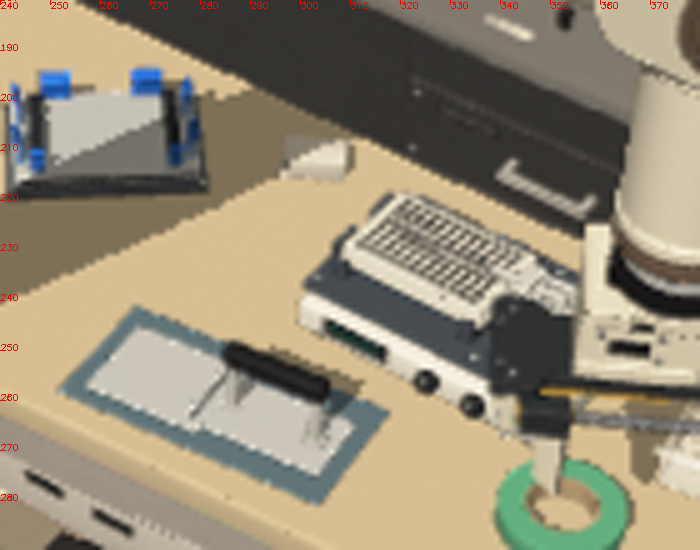

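View pics/s_dock.png

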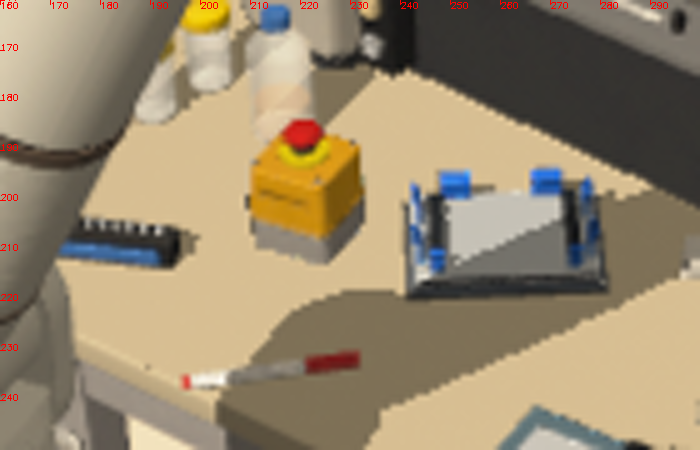

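Run:
```python
from h import *
t=cv2.imread('pics/top0.png')[:,:,::-1]; s=cv2.imread('pics/scene0.png')[:,:,::-1]
crop('top',308,155,392,217,9,'a1',t)
crop('top',286,210,374,275,9,'a2',t)
crop('scene',295,215,355,265,12,'a3',s)
crop('scene',245,235,325,285,10,'a4',s)
crop('top',380,135,490,235,6,'a5',t)
```

```text
(no output)
```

View pics/a1.png

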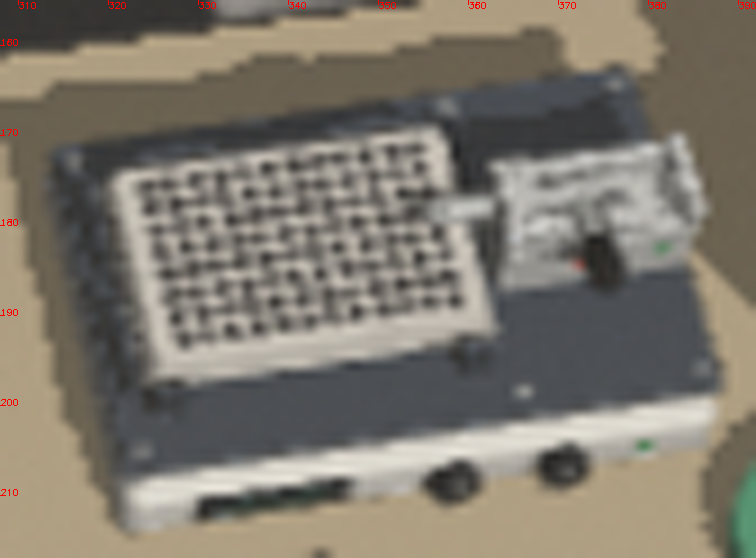

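View pics/a2.png

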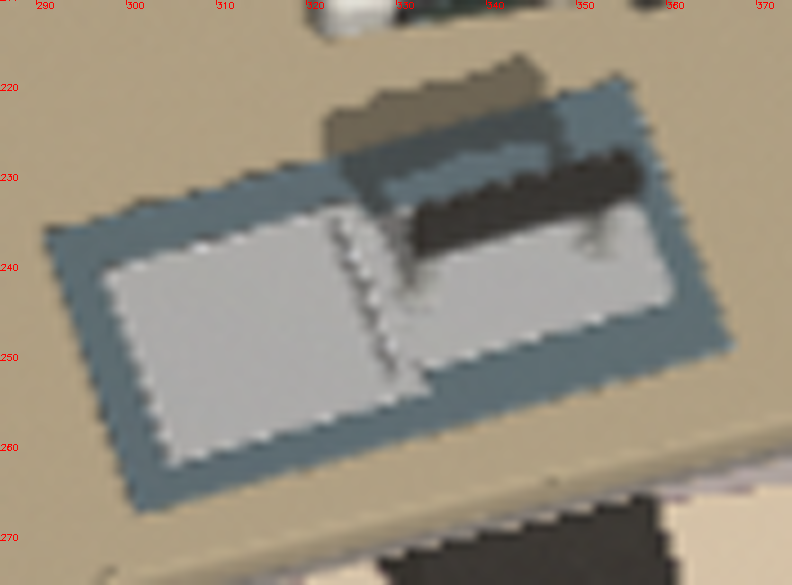

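View pics/a3.png

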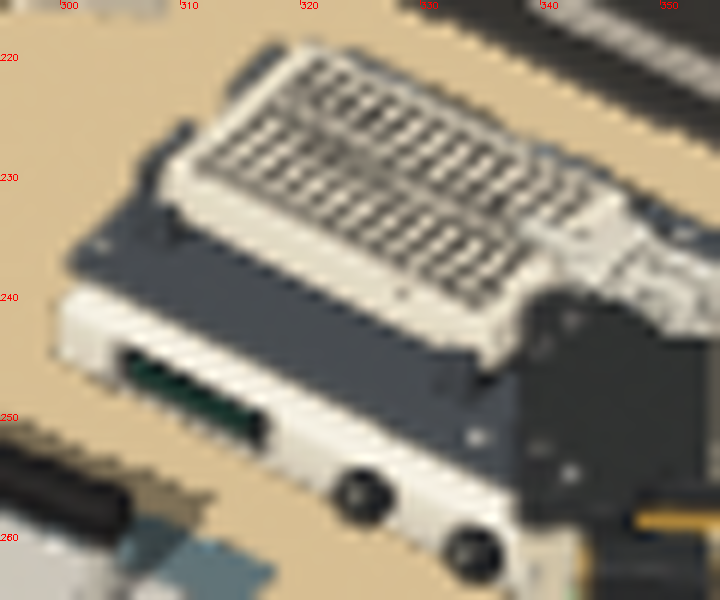

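View pics/a4.png

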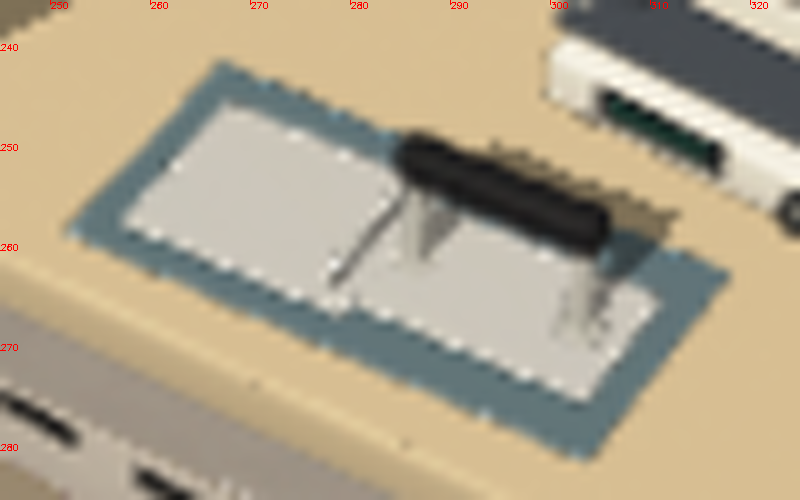

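View pics/a5.png

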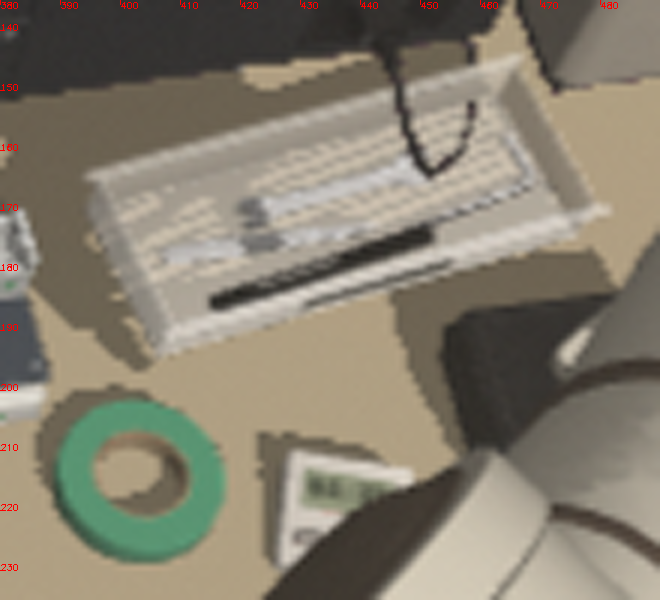

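```bash
cat > fit.py <<'E'
from h import *
def Tp(p,P): # p x,y,yaw ; P mm local -> world m
    P=np.atleast_2d(P)/1000.; c,s=np.cos(p[2]),np.sin(p[2])
    return np.c_[p[0]+c*P[:,0]-s*P[:,1],p[1]+s*P[:,0]+c*P[:,1],P[:,2]+(p[3] if len(p)>3 else 0)]
def fit(obs,p0,z=False):
    # obs: list (cam,local,uv)
    def f(p):
        return np.concatenate([(proj(n,Tp(p,L))[0]-np.array(uv)) for n,L,uv in obs])
    x0=list(p0)+([0.] if z else [])
    r=least_squares(f,x0,loss='soft_l1',f_scale=.7); return r.x,r.fun.reshape(-1,2)
E
cat > f1.py <<'E'
from fit import *
sh=[('top',(43,64,71),(320.1,173.6)),('top',(43,-64,71),(356.2,168.6)),('top',(-75,76,0),(322,213.6)),('top',(-75,76,46),(320.8,208.1)),('top',(-75,-144,46),(387.3,199)),('top',(75,-144,46),(377.7,162.1)),('top',(75,76,46),(313.3,171.7)),
('scene',(43,64,71),(318.5,218.5)),('scene',(-43,64,71),(308.5,228.5)),('scene',(43,-64,71),(346.2,230.3)),('scene',(-75,76,46),(299.9,236.6)),('scene',(-75,76,0),(299.7,243.2))]
li=[('top',(138,38,5.4),(304.4,261.4)),('top',(138,-38,5.4),(297,239.3)),('top',(-52,30,5.4),(360.5,243.1)),('top',(-52,-30,5.4),(356.6,232.3)),('top',(43,38,5.4),(333.5,253.1)),
('scene',(138,-38,5.4),(267,244.8)),('scene',(138,38,5.4),(257,256.7)),('scene',(-52,30,5.4),(303.5,274.8)),('scene',(-52,-30,5.4),(310.7,264.5)),('scene',(43,38,5.4),(278.5,265.7))]
ma=[(c,(x,y,3),uv) for c,x,y,uv in [('top',110,55,(300.5,266.5)),('top',110,-55,(290.2,234.8)),('top',-110,55,(367.2,247.8)),('top',-110,-55,(354.9,217.8)),('scene',110,-55,(266.5,240.7)),('scene',110,55,(251.3,257.7)),('scene',-110,55,(303.5,280.7)),('scene',-110,-55,(317.5,262))]]
do=[(c,(x,y,20),uv) for c,x,y,uv in [('top',-62,-82,(270.5,197.4)),('top',-62,82,(238.8,230.9)),('top',62,82,(209.8,210.6)),('top',62,-82,(242.1,178.1))]]
np.set_printoptions(precision=4,suppress=True)
if __name__=='__main__':
  for nm,o,p0 in [('sh',sh,(.55,-.2,0)),('li',li,(.4,-.2,1.7)),('ma',ma,(.4,-.15,1.7)),('do',do,(.5,.15,1))]:
    for z in (False,True):
        for c in (None,'top','scene'):
            oo=[a for a in o if c is None or a[0]==c]
            if len(oo)<4 or (z and c): continue
            p,r=fit(oo,p0,z); print(nm,c,p,np.degrees(p[2]),'rms',np.sqrt((r**2).mean()))
            if c is None: print(r.round(1).tolist())
E
python3 f1.py
```

```text
sh None [ 0.5733 -0.3112 -0.0903] -5.171221136292824 rms 1.3779282781079971
[[-1.2, -0.4], [1.2, -0.6], [-1.4, 2.2], [1.0, 1.3], [1.7, 0.9], [-0.2, -1.5], [-0.4, -2.3], [2.0, -1.6], [-1.1, -0.3], [2.8, 0.3], [-0.4, -0.3], [-0.7, 2.2]]
sh top [ 0.5735 -0.3106 -0.1013] -5.806393650394176 rms 1.316795258278619
sh scene [ 0.5742 -0.3107 -0.0574] -3.2895326006282333 rms 1.4433780760084691
sh None [ 0.5758 -0.3112 -0.0988 -0.0039] -5.659055157670981 rms 1.38893151394594
[[-1.5, -0.6], [1.0, -0.5], [-1.9, 1.9], [0.4, 1.0], [1.1, 1.1], [-0.3, -1.2], [-0.5, -2.6], [2.4, -1.2], [-0.8, 0.0], [3.0, 0.9], [-0.2, -0.0], [-0.4, 2.4]]
li None [ 0.4059 -0.2704  1.6004] 91.69719724633228 rms 1.3135762967889801
[[-0.2, 0.2], [0.1, 0.6], [0.5, 0.7], [-2.1, -5.1], [-0.2, 0.7], [1.0, -0.4], [-0.0, -0.5], [-0.3, 0.0], [0.6, 0.1], [0.6, 0.3]]
li top [ 0.406  -0.2715  1.5891] 91.04799499211431 rms 1.7330781236955257
li scene [ 0.4055 -0.2694  1.619 ] 92.76053206139598 rms 0.2960407192194119Traceback (most recent call last):
  File "f1.py", line 15, in <module>
    p,r=fit(oo,p0,z); print(nm,c,p,np.degrees(p[
[... 640 characters left out ...]
   ~~~~~~~~~~~~~~~~^^
    self.f = self.fun_wrapped(xp_copy(self.x))
             ~~~~~~~~~~~~~~~~^^^^^^^^^^^^^^^^^
    return np.atleast_1d(self.fun(x))
                         ~~~~~~~~^^^
    return self.f(x, *self.args, **self.kwargs)
           ~~~~~~^^^^^^^^^^^^^^^^^^^^^^^^^^^^^^
  File "fit.py", line 8, in f
    return np.concatenate([(proj(n,Tp(p,L))[0]-np.array(uv)) for n,L,uv in obs])
                            ~~~~^^^^^^^^^^^
  File "h.py", line 9, in proj
    f,cx,cy,e,A=cam(n); p=(np.atleast_2d(P)-e)@A
                ~~~^^^
  File "h.py", line 6, in cam
    c=viewer.get_calibration(n); f=210/np.tan(np.radians(c['vfov'])/2)
ValueError: time passes only in moves, steps and waits
```

```bash
python3 - <<'E'
from bench import viewer
import pickle
pickle.dump({n:viewer.get_calibration(n) for n in('top','scene')},open('cal.pkl','wb'))
E
sed -i 's/    c=viewer.get_calibration(n);/    c=CAL[n];/; s/^def cam/import pickle; CAL=pickle.load(open("cal.pkl","rb"))\ndef cam/' h.py
sed -i "s/('top',(-52,-30,5.4),(356.6,232.3)),//" f1.py
python3 f1.py
python3 - <<'E'
from h import *
# straightness test of long edges: lines in top pic
for n in('top','scene'):
    g=cv2.cvtColor(cv2.imread(f'pics/{n}0.png'),cv2.COLOR_BGR2GRAY)
    l=cv2.createLineSegmentDetector().detect(g)[0][:,0]
    L=np.hypot(l[:,2]-l[:,0],l[:,3]-l[:,1]); 
    for i in np.argsort(-L)[:14]: print(n,l[i].round(1),L[i].round())
E
```

```text
sh None [ 0.5733 -0.3112 -0.0903] -5.171221136292824 rms 1.3779282781079971
[[-1.2, -0.4], [1.2, -0.6], [-1.4, 2.2], [1.0, 1.3], [1.7, 0.9], [-0.2, -1.5], [-0.4, -2.3], [2.0, -1.6], [-1.1, -0.3], [2.8, 0.3], [-0.4, -0.3], [-0.7, 2.2]]
sh top [ 0.5735 -0.3106 -0.1013] -5.806393650394176 rms 1.316795258278619
sh scene [ 0.5742 -0.3107 -0.0574] -3.2895326006282333 rms 1.4433780760084691
sh None [ 0.5758 -0.3112 -0.0988 -0.0039] -5.659055157670981 rms 1.38893151394594
[[-1.5, -0.6], [1.0, -0.5], [-1.9, 1.9], [0.4, 1.0], [1.1, 1.1], [-0.3, -1.2], [-0.5, -2.6], [2.4, -1.2], [-0.8, 0.0], [3.0, 0.9], [-0.2, -0.0], [-0.4, 2.4]]
li None [ 0.4071 -0.27    1.6112] 92.31749873069205 rms 0.4158330004516889
[[-0.2, 0.3], [-0.1, 0.7], [0.3, 0.2], [-0.3, 0.5], [0.8, -0.4], [-0.1, -0.4], [-0.1, -0.3], [0.6, -0.3], [0.7, 0.2]]
li top [ 0.4083 -0.2707  1.6086] 92.16589338080502 rms 0.19261826026965734
li scene [ 0.4055 -0.2694  1.619 ] 92.76053206139598 rms 0.2960407192194119
li None [ 0.4075 -0.2699  1.6116 -0.0006] 92.33936136082848 rms 0.4152476582903629
[[-0.2, 0.3], [-0.2, 0.7], [0.2, 0.2], [-0.4, 
[... 1311 characters left out ...]
3.000e-01 4.645e+02 8.760e+01] 97.0
top [ -0.3 103.8  57.4 180.2] 96.0
top [123.4  58.8 154.8 144.2] 91.0
top [ 60.2 207.5   3.2 136.8] 91.0
top [277.9 183.3 266.7 262.2] 80.0
scene [229.4 255.5 453.  363.4] 248.0
scene [305.5   6.1 460.8  42.5] 159.0
scene [ 11.5 150.1 130.8 207.7] 133.0
scene [498.9 295.1 546.3 187.7] 117.0
scene [503.6 418.4 558.8 326. ] 108.0
scene [268.6 160.7 364.7 203.7] 105.0
scene [  0.  193.4  41.2 287.9] 103.0
scene [484.6 418.6 516.7 325.1] 99.0
scene [265.4 143.  357.3 177. ] 98.0
scene [249.3  96.9 246.5   0.6] 96.0
scene [510.5 328.5 479.3 418.5] 95.0
scene [242.3   0.6 245.3  94.4] 94.0
scene [432.2 365.  349.1 323.7] 93.0
scene [ 45.3 241.6 124.7 288.5] 92.0
```

```bash
cat > ov.py <<'E'
from fit import *
def box(x0,x1,y0,y1,z0,z1):
    c=[(x,y,z) for z in(z0,z1) for x,y in((x0,y0),(x1,y0),(x1,y1),(x0,y1))]
    e=[(0,1),(1,2),(2,3),(3,0),(4,5),(5,6),(6,7),(7,4),(0,4),(1,5),(2,6),(3,7)]
    return [(c[a],c[b]) for a,b in e]
def top_(x0,x1,y0,y1,z): return box(x0,x1,y0,y1,z,z)[:4]
SH=[top_(-43,43,-64,64,71),top_(-43,43,-64,64,56),top_(-75,75,-144,76,46),box(-50,-45.5,50,62,46,64),box(-50,-45.5,-62,-50,46,64),box(-19,12,-141,-71,46,89),[((0,-100,78),(-34,-100,87)),((0,-71,78),(0,-46,78))]]
DO=[top_(-62,62,-82,82,20),box(-44,44,50,62,20,30),box(-44,44,-62,-50,20,30),top_(-46,46,-67,67,37),top_(-62,62,-82,82,0)]
LI=[top_(43,138,-38,38,2.4),top_(-52,44,-30,30,2.4),box(52,55,-30,30,2.4,12),box(-42,42,-8,8,43,61)]
MA=[top_(-110,110,-55,55,3)]
def overlay(n,im,win,k,items,name):
    x0,y0,x1,y1=win
    c=np.ascontiguousarray(cv2.resize(im[y0:y1,x0:x1,::-1],None,fx=k,fy=k,interpolation=cv2.INTER_CUBIC))
    cols=[(0,0,255),(0,255,0),(255,0,255),(255,255,0),(0,255,255),(255,0,0),(0,128,255)]
    for M,p in items:
        for i,g in enumerate(M):
            for a,b in g:
                uv=proj(n,Tp(p,np.array([a,b])))
                q=((uv-[x0,y0]+.5)*k).round().astype(int)
                cv2.line(c,tuple(map(int,q[0])),tuple(map(int,q[1])),cols[i%7],1,cv2.LINE_AA)
    cv2.imwrite('pics/'+name+'.png',c)
E
python3 - <<'E'
from ov import *
t=cv2.imread('pics/top0.png')[:,:,::-1]; s=cv2.imread('pics/scene0.png')[:,:,::-1]
ps=(.5733,-.3112,-.098); pd=(.6012,.0156,.651)
overlay('top',t,(308,155,392,217),9,[(SH,ps)],'b1')
overlay('scene',s,(295,210,355,270),10,[(SH,ps)],'b2')
overlay('top',t,(203,170,279,237),9,[(DO,pd)],'b3')
overlay('scene',s,(235,185,290,225),12,[(DO,pd)],'b4')
E
```

```text
(no output)
```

View pics/b1.png

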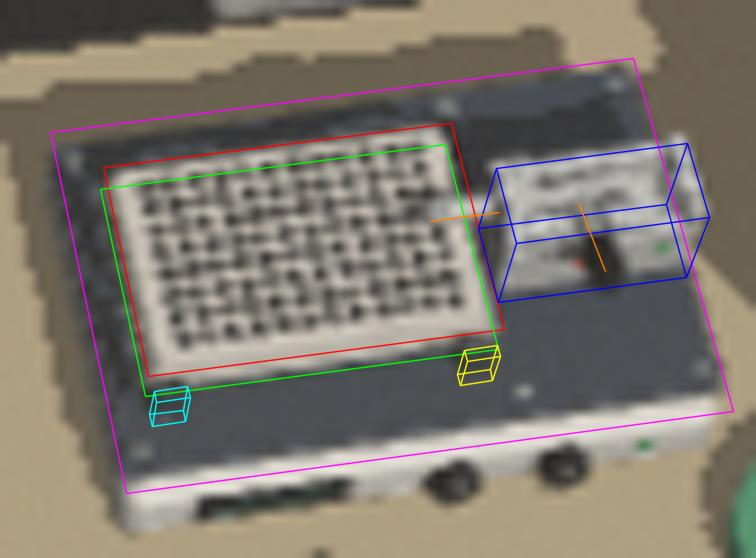

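View pics/b2.png

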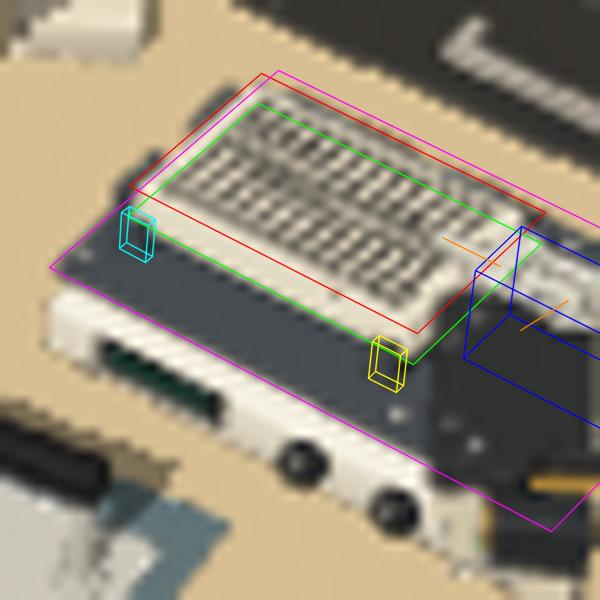

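View pics/b3.png

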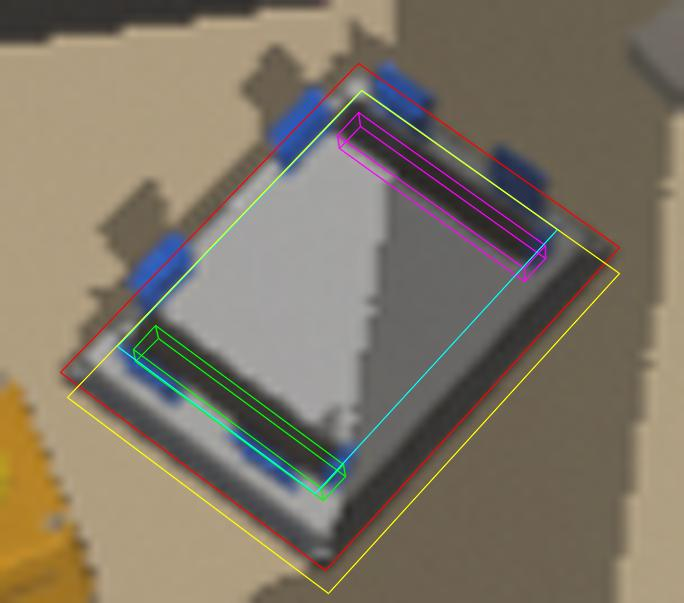

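View pics/b4.png

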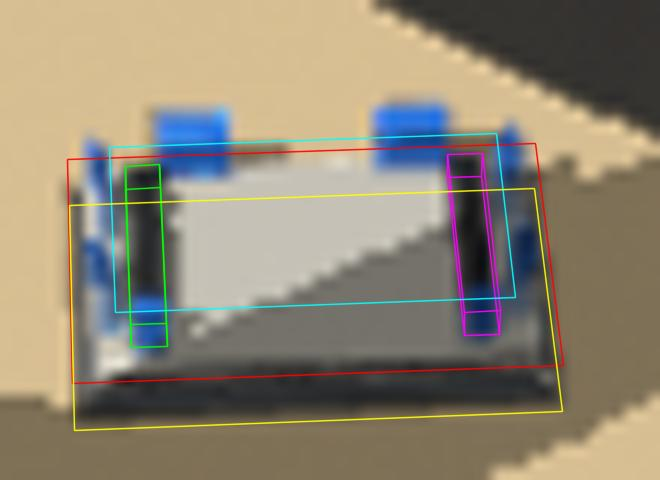

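Run:
```python
from h import *
t=cv2.imread('pics/top0.png')[:,:,::-1]; s=cv2.imread('pics/scene0.png')[:,:,::-1]
crop('top',205,172,245,234,9,'c1',t)
crop('top',203,174,253,224,12,'c1',t)
crop('top',230,174,276,234,10,'c2',t)
crop('scene',238,190,284,224,16,'c3',s)
```

```text
(no output)
```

View pics/c1.png

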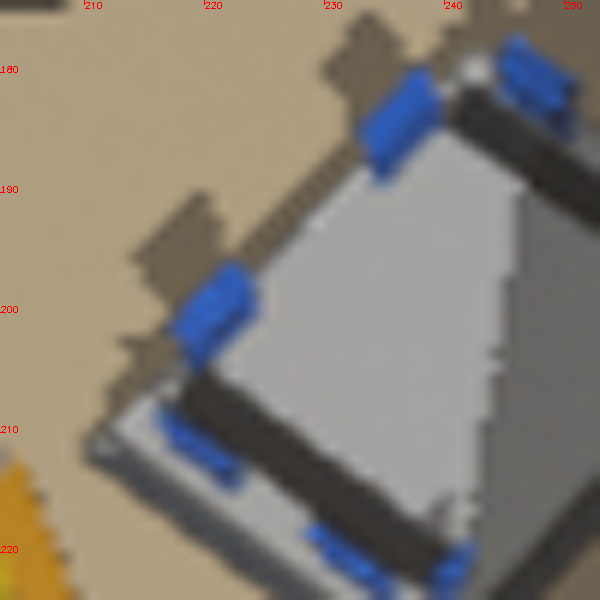

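View pics/c2.png

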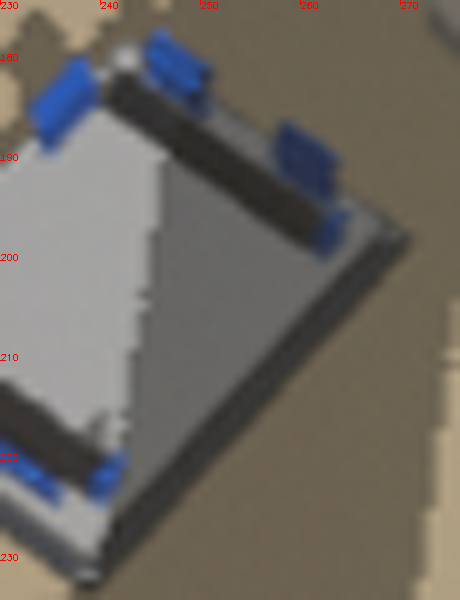

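View pics/c3.png

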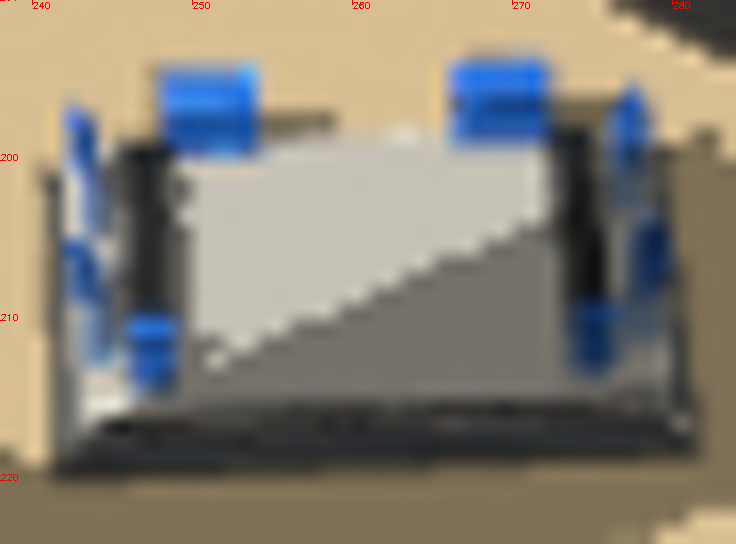

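```bash
cat > f2.py <<'E'
from ov import *
np.set_printoptions(precision=4,suppress=True)
do=[('top',(-62,82,0),(238.5,232)),('top',(-62,-82,0),(270.5,198)),('top',(62,82,0),(210,211.5)),('top',(44,-62,30),(242,181)),('top',(44,-50,30),(239.8,183.5)),('top',(-46,-62,30),(262.5,194)),('top',(44,50,30),(220.2,204.5)),('top',(-46,50,30),(240.4,219.3)),
('scene',(44,62,30),(245,198.6)),('scene',(44,50,30),(248.3,198.9)),('scene',(44,-50,30),(272.2,197.6)),('scene',(44,-62,30),(274.5,197.5)),('scene',(-62,82,0),(240.9,219.2)),('scene',(-62,-82,0),(281.3,217.9))]
if __name__=='__main__':
  for c in (None,'top','scene'):
    p,r=fit([a for a in do if c is None or a[0]==c],(.6,.01,.65)); print(c,p,np.degrees(p[2]),np.sqrt((r**2).mean()));print(r.round(1).tolist())
    if c is None: pd=p
  t=cv2.imread('pics/top0.png')[:,:,::-1]; s=cv2.imread('pics/scene0.png')[:,:,::-1]
  overlay('top',t,(203,170,279,237),9,[(DO,pd)],'b3')
  overlay('scene',s,(235,185,290,225),12,[(DO,pd)],'b4')
E
python3 f2.py
```

```text
None [0.6064 0.016  0.6531] 37.419642651766374 0.7550730876593069
[[0.1, 2.0], [0.3, 0.4], [-0.5, 0.8], [-0.2, -0.3], [-0.3, -0.4], [0.5, 1.6], [-0.9, -0.2], [0.3, 0.7], [0.5, -0.9], [0.1, -1.3], [0.1, -0.9], [0.7, -0.9], [0.5, 0.4], [0.7, 0.1]]
top [0.6083 0.0153 0.6532] 37.42497673825867 0.6550936667193639
[[0.2, 1.4], [0.3, -0.1], [-0.4, 0.3], [-0.1, -0.9], [-0.3, -0.9], [0.6, 1.1], [-0.8, -0.7], [0.4, 0.1]]
scene [0.6016 0.015  0.6492] 37.19834078972793 0.4967499609990232
[[0.1, -0.3], [-0.3, -0.7], [-0.2, -0.2], [0.3, -0.2], [-0.0, 1.1], [0.2, 0.9]]
```

View pics/b3.png

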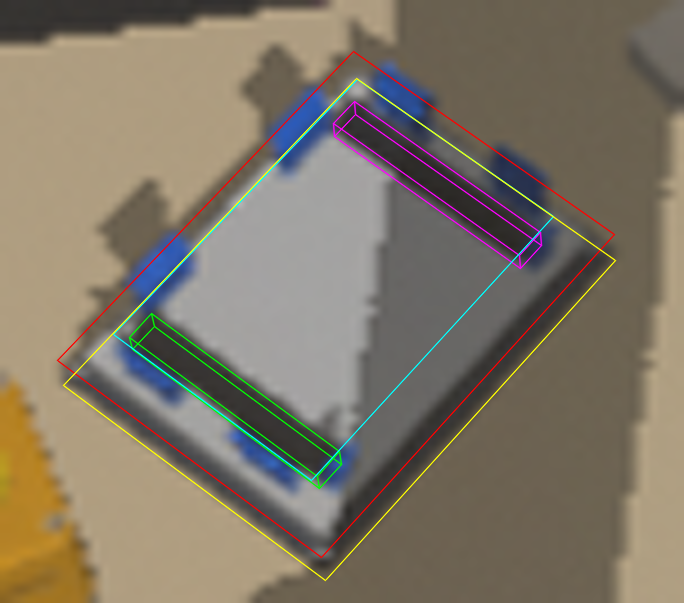

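View pics/b4.png

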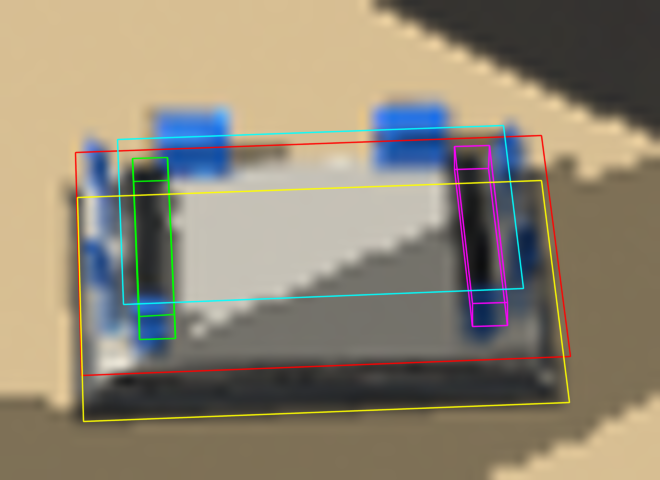

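```bash
cat > f3.py <<'E'
from ov import *
np.set_printoptions(precision=4,suppress=True)
T=lambda x,y:(308+x/9-.5,155+y/9-.5)
S=lambda x,y:(295+x/12-.5,215+y/12-.5)
# sign lists: kind 'P' plate top inset a; 'D' deck inset d; '' plain
sh=[('top','P',(43,64,71),T(113,172)),('top','P',(43,-64,71),T(438,127)),('top','',(-43,64,56),T(150,384)),('top','',(-43,-64,56),T(498,333)),
('top','D',(-75,-144,46),T(716,400)),('top','D',(75,-144,46),T(635,68)),('top','D',(75,76,46),T(52,155)),('top','D',(-75,76,46),T(120,478)),
('top','',(-19,-71,89),T(512,235)),('top','',(12,-71,89),T(492,163)),('top','',(-19,-71,46),T(502,290)),('top','',(-19,-141,46),T(690,264)),
('scene','P',(43,64,71),S(290,50)),('scene','P',(-43,64,71),S(172,168)),('scene','P',(43,-64,71),S(622,192)),('scene','',(-43,64,56),S(160,203)),('scene','',(-43,-64,56),S(483,372)),
('scene','D',(-75,76,46),S(65,268)),]
def loc(k,L,a,d):
    L=np.array(L,float)
    if k=='P': L[:2]-=np.sign(L[:2])*a
    if k=='D': L[0]-=np.sign(L[0])*d; L[1]-=(d if L[1]>0 else -d)
    return L
def run(obs):
    def f(q): return np.concatenate([[.3*(q[3]-2),.3*(q[4]-3)]]+[proj(n,Tp(q[:3],loc(k,L,q[3],q[4])))[0]-np.array(uv) for n,k,L,uv in obs])
    r=least_squares(f,(.575,-.31,-.095,2,3),loss='soft_l1',f_scale=.7,x_scale=(.01,.01,.01,1,1)); return r.x,r.fun[2:].reshape(-1,2)
if __name__=='__main__':
  for c in (None,'top','scene'):
    p,r=run([a for a in sh if c is None or a[0]==c]); print(c,p,np.degrees(p[2]),np.sqrt((r**2).mean()));print(r.round(1).tolist())
    if c is None: pd=p
  t=cv2.imread('pics/top0.png')[:,:,::-1]; s=cv2.imread('pics/scene0.png')[:,:,::-1]
  overlay('top',t,(308,155,392,217),9,[(SH,pd[:3])],'b1')
  overlay('scene',s,(295,210,355,270),10,[(SH,pd[:3])],'b2')
E
python3 f3.py
```

```text
None [ 0.5744 -0.3107 -0.0846  3.9804  2.9369] -4.845514150319507 0.8603394355956179
[[-0.0, 0.4], [0.0, 0.3], [-0.6, 1.3], [-0.2, 1.3], [0.6, -0.2], [-1.6, -1.0], [0.3, -1.9], [1.6, 0.7], [0.2, 0.3], [0.1, 0.0], [-0.7, 0.8], [-0.7, 0.7], [2.0, -1.1], [0.1, -0.5], [1.2, -0.1], [-0.6, -0.3], [1.4, 0.1], [0.7, -0.7]]
top [ 0.576  -0.3114 -0.0957  3.7911  2.923 ] -5.482280656641943 0.7987274450509293
[[0.1, -0.3], [0.3, -0.1], [-0.7, 0.6], [-0.2, 1.0], [0.6, -0.2], [-1.2, -1.1], [0.6, -2.5], [1.3, 0.0], [0.2, 0.1], [0.2, -0.2], [-0.7, 0.6], [-0.6, 0.7]]
scene [ 0.5713 -0.3087 -0.0637  5.0017  3.1048] -3.650345298238536 0.5989760828378182
[[0.8, -0.5], [-0.4, -0.1], [-0.1, -0.0], [-1.5, 0.2], [0.9, 0.3], [-0.0, -0.1]]
```

View pics/b1.png

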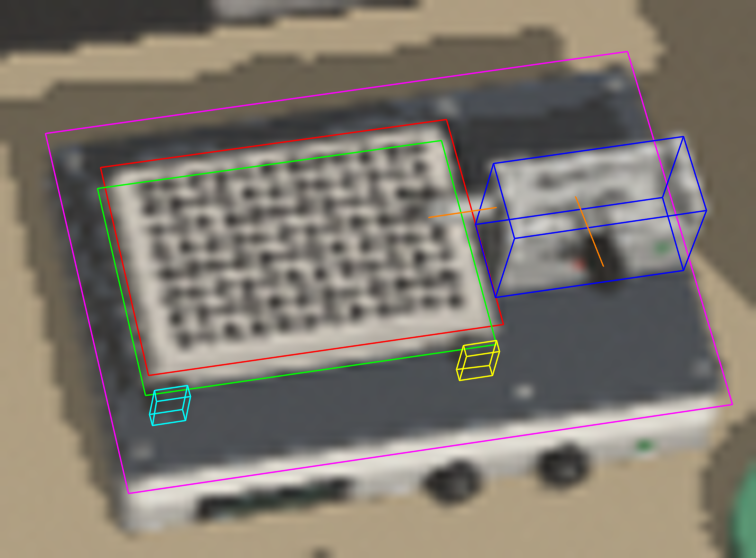

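View pics/b2.png

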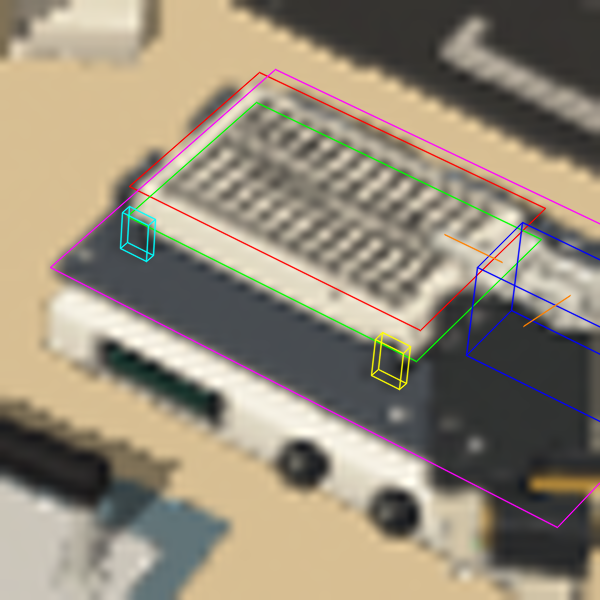

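```bash
cat > mv.py <<'E'
from ov import *
np.set_printoptions(precision=4,suppress=True)
def down(yaw): # tool x axis at world yaw, z down
    c,s=np.cos(yaw),np.sin(yaw)
    return R.from_matrix(np.array([[c,s,0],[s,-c,0],[0,0,-1]]))
def yawof(q): x=R.from_quat(q).as_matrix()[:,0]; return np.arctan2(x[1],x[0])
def snap(tag,wins):
    for n,w,k in wins:
        crop(n,*w,k,tag+'_'+n)
E
python3 - <<'E'
from mv import *
print(np.degrees(yawof(manip.current_tcp_rot())))
ys=-.095
for nm,p,yaw in [('knob',(.5307,-.4068,.14),ys+np.pi/2),('knob2',(.5307,-.4068,.14),ys-np.pi/2),('mat',(.407,-.27,.05),1.611+np.pi/2),('mat2',(.407,-.27,.05),1.611-np.pi/2),('shk',(.475,-.30,.1),ys+np.pi/2),('shk2',(.475,-.30,.1),ys-np.pi/2),('dk',(.606-.085,.016-.065,.1),.653+np.pi/2),('dk2',(.606-.085,.016-.065,.1),.653-np.pi/2)]:
    q=manip.solve_ik(p,down(yaw).as_quat()); print(nm,q)
E
```

```text
-63.88291917599326
knob [ 1.222   0.7895 -0.9453  1.5602  0.6822  1.1503  1.6049]
knob2 [ 0.8595  0.6111 -0.3526  1.5738  0.2378  0.9993 -1.2294]
mat [-0.184   0.6435  0.9048  2.1089 -0.7595  0.7549 -1.8859]
mat2 [ 1.0756  0.545  -0.6616  2.0691  0.5204  0.6951  0.1137]
shk [ 1.22    0.6749 -0.9435  1.8647  0.668   0.9555  1.4459]
shk2 [ 0.827   0.5021 -0.3941  1.8772  0.2575  0.8119 -1.3677]
dk [ 0.9734  0.8657 -1.3033  1.9539  0.9494  1.1274  1.4867]
dk2 [ 0.6291  0.5219 -0.7317  1.9628  0.4677  0.8312 -1.2783]
```

Run:
```python
from mv import *
t0=manip.current_clock()
manip.move_pose((.5307,-.4068,.15),down(-.095-np.pi/2).as_quat())
print(manip.current_clock()-t0,manip.current_tool_pos(),np.degrees(yawof(manip.current_tcp_rot())))
s=viewer.get_image('scene'); t=viewer.get_image('top')
cv2.imwrite('pics/scene1.png',s[:,:,::-1]); cv2.imwrite('pics/top1.png',t[:,:,::-1])
crop('scene',290,205,410,305,6,'d_s',s); crop('top',305,120,415,220,6,'d_t',t)
print(proj('scene',[manip.current_tool_pos(),(.5307,-.4068,.087)]),proj('top',[manip.current_tool_pos(),(.5307,-.4068,.087)]))
```

```text
1.1917 [ 0.5296 -0.4084  0.1501] -95.5099185639332
[[348.7193 229.2734]
 [346.4688 242.291 ]] [[378.799  174.4728]
 [374.4276 184.4325]]
```

View pics/d_s.png

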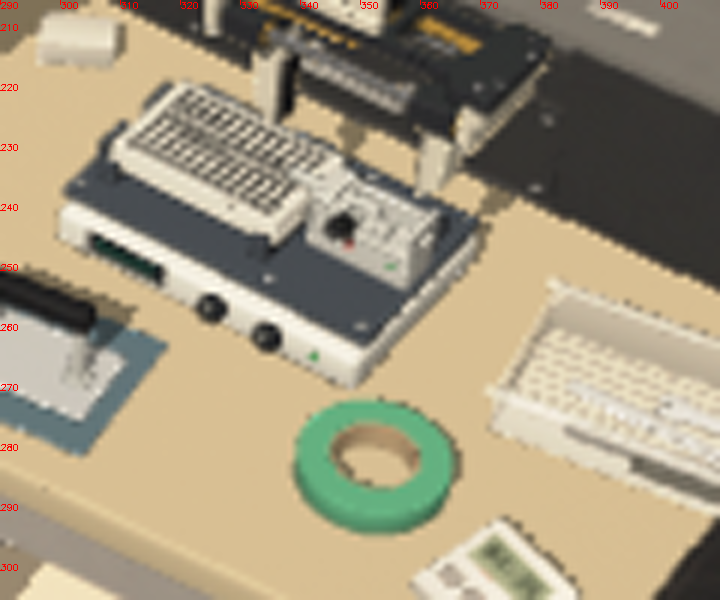

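View pics/d_t.png

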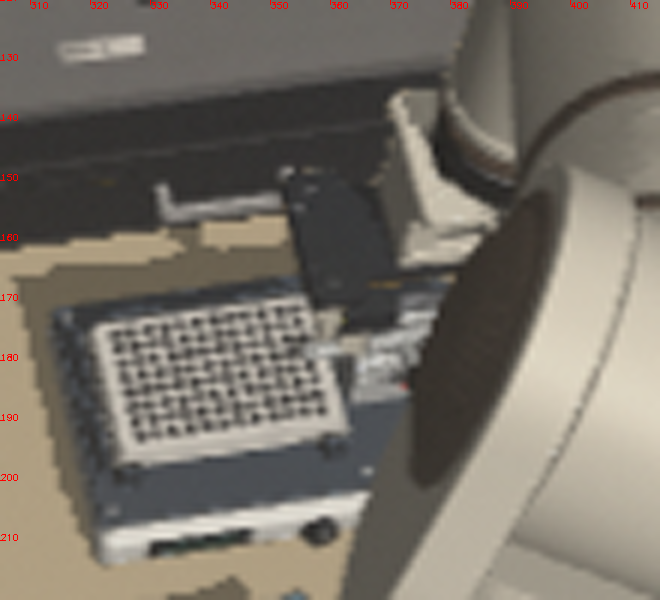

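Run:
```python
from mv import *
print(tri((346.5,242.5),(374.7,183.9)))
s=cv2.imread('pics/scene1.png')[:,:,::-1];t=cv2.imread('pics/top1.png')[:,:,::-1]
p=manip.current_tool_pos();
F=[box(46,65,-9.5,9.5,0,40),box(-65,-46,-9.5,9.5,0,40)]
yw=yawof(manip.current_tcp_rot()); pf=(p[0],p[1],yw,p[2])
ps=(.5742,-.3105,-.09)
overlay('scene',s,(295,205,370,265),10,[(SH,ps),(F,pf)],'e_s')
overlay('top',t,(305,150,385,217),9,[(F,pf)],'e_t')
```

```text
(array([ 0.5314, -0.4076,  0.0868]), np.float64(0.0022168635530041385))
```

View pics/e_s.png

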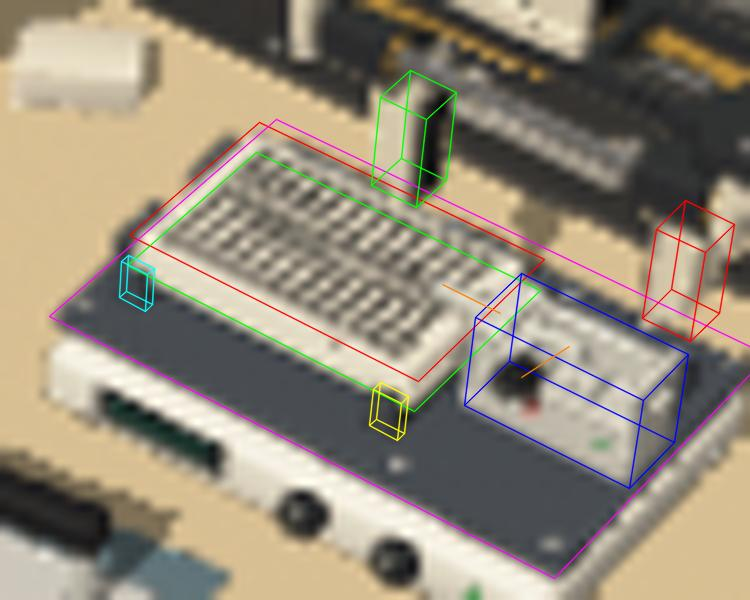

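View pics/e_t.png

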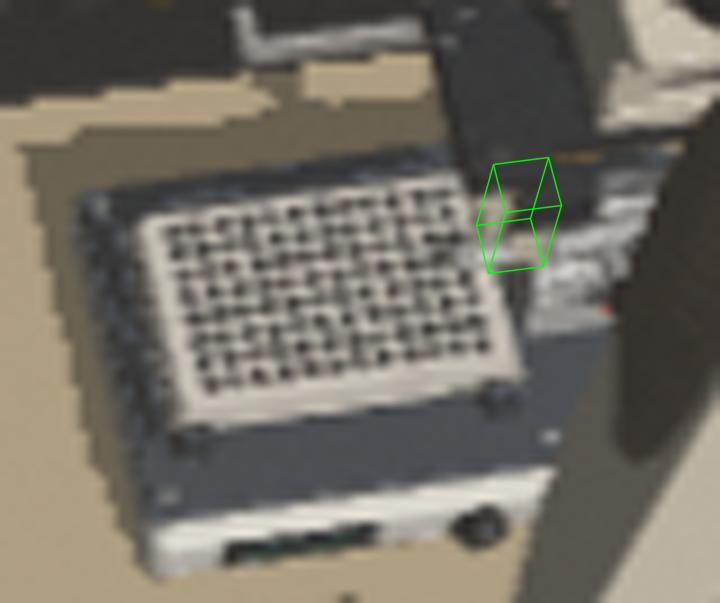

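```bash
cat > f4.py <<'E'
from mv import *
import f1,f2,f3
S=lambda x,y:(295+x/10-.5,205+y/10-.5)
extra=[('scene','',(-19,-71,46),S(463,400)),('scene','',(-19,-141,46),S(618,487)),('scene','',(-34,-100,87),(346.5,242.5)),('scene','D',(-75,-144,46),S(553,572)),('scene','D',(75,-144,46),S(740,345)),('top','',(-34,-100,87),(374.7,183.9))]
SHO=[(n,k,L,uv) for n,k,L,uv in f3.sh]+extra
LIO=[(n,'',L,uv) for n,L,uv in f1.li]; MAO=[(n,'',L,uv) for n,L,uv in f1.ma]; DOO=[(n,'',L,uv) for n,L,uv in f2.do]
init=[(.573,-.31,-.09),(.406,-.27,1.61),(.406,-.226,1.61),(.604,.015,.652)]
OB=[SHO,LIO,MAO,DOO]
def f(q):
    out=[.3*(q[12]-3),.3*(q[13]-3),(q[16])/1.0,(q[17])/1.0]
    for i,o in enumerate(OB):
        for n,k,L,uv in o:
            d=proj(n,Tp(q[3*i:3*i+3],f3.loc(k,L,q[12],q[13])))[0]-np.array(uv)
            d=d+(q[14:16] if n=='top' else q[16:18]); out+=list(d)
    return np.array(out)
W=1
q0=np.concatenate([np.ravel(init),[3,3,0,0,0,0]])
r=least_squares(f,q0,loss='soft_l1',f_scale=.6,x_scale=[.01]*12+[1]*6)
if __name__=='__main__':
    print(r.x[:12].reshape(4,3)); print(r.x[12:]); e=r.fun[4:].reshape(-1,2)
    i=0
    for o in OB: print(np.c_[[0 if a[0]=='top' else 1 for a in o],e[i:i+len(o)]].round(1).tolist()); i+=len(o)
E
python3 f4.py
```

```text
[[ 0.5764 -0.3071 -0.0829]
 [ 0.4095 -0.2668  1.6133]
 [ 0.4117 -0.2227  1.6081]
 [ 0.6087  0.0193  0.652 ]]
[ 4.5303  3.2587  1.2679 -0.0888 -0.115   1.0043]
[[0.0, 0.2, 0.1], [0.0, -0.1, 0.1], [0.0, -0.5, 0.9], [0.0, -0.2, 0.9], [0.0, 0.5, -0.7], [0.0, -1.6, -1.3], [0.0, 0.5, -2.1], [0.0, 1.7, 0.2], [0.0, 0.2, -0.1], [0.0, 0.1, -0.4], [0.0, -0.7, 0.4], [0.0, -0.7, 0.3], [1.0, 1.3, -0.5], [1.0, -0.4, -0.2], [1.0, 0.2, 0.3], [1.0, -1.3, 0.1], [1.0, 0.7, 0.4], [1.0, 0.2, -0.3], [1.0, -0.5, 0.8], [1.0, 0.6, 0.3], [1.0, -0.4, -0.1], [1.0, -0.6, -0.2], [1.0, 0.9, 1.3], [0.0, -0.2, -0.3]]
[[0.0, -0.0, -0.2], [0.0, -0.0, 0.3], [0.0, 0.4, -0.3], [0.0, -0.2, -0.1], [1.0, 0.3, -0.1], [1.0, -0.5, -0.1], [1.0, -0.6, -0.1], [1.0, 0.1, -0.0], [1.0, 0.2, 0.5]]
[[0.0, 0.1, 0.0], [0.0, -0.0, 0.4], [0.0, 0.0, 0.2], [0.0, 0.2, -0.1], [1.0, 0.2, -0.2], [1.0, -0.4, -0.2], [1.0, -0.1, -0.2], [1.0, 0.3, -0.3]]
[[0.0, 0.1, 1.5], [0.0, 0.4, -0.0], [0.0, -0.4, 0.3], [0.0, -0.0, -0.8], [0.0, -0.2, -0.8], [0.0, 0.6, 1.2], [0.0, -0.8, -0.7], [0.0, 0.3, 0.2], [1.0, 0.1, -0.5], [1.0, -0.3, -0.9], [1.0, -0.3, -0.5], [1.0, 0.3, -0.5], [1.0, 0.1, 0.8], [1.0, 0.1, 0.5]]
```

Run:
```python
from mv import *
t0=manip.current_clock()
manip.servo_line((.5305,-.4072,.081),vel=.08)
print(manip.current_tool_pos(),manip.current_force())
effector.close(8)
print(manip.current_finger_gap(),manip.current_force(),manip.current_tool_pos(),manip.current_clock()-t0)
s=viewer.get_image('scene');crop('scene',320,205,380,265,10,'g_s',s)
```

```text
[ 0.5311 -0.4074  0.0816] [-0.4687 -0.4705 -0.3297]
0.01312815812238409 [-0.1991  1.1004  0.7277] [ 0.5305 -0.407   0.081 ] 2.2083000000000004
```

View pics/g_s.png

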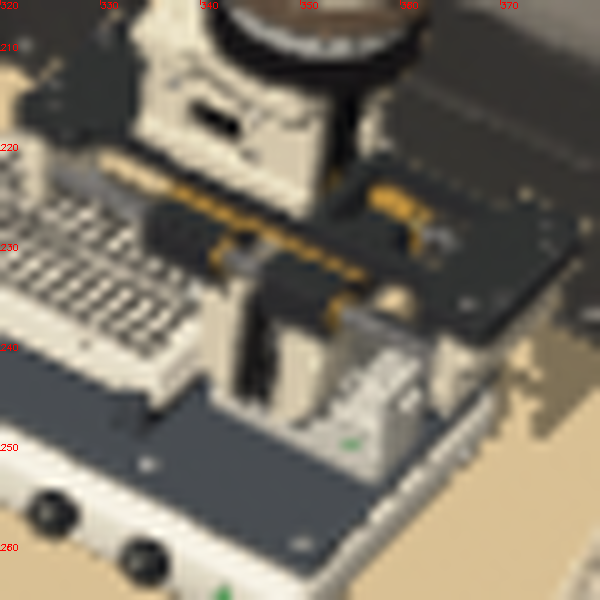

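Run:
```python
from mv import *
ys=-.090; X=np.array([np.cos(ys),np.sin(ys),0]);Y=np.array([-np.sin(ys),np.cos(ys),0]);Z=np.array([0,0,1.])
p0=np.array((.5305,-.4072,.081)); a0=.26
def arc(th): return -.035*(np.cos(a0+th)-np.cos(a0))*X+.035*(np.sin(a0+th)-np.sin(a0))*Z
t0=manip.current_clock()
for th in (.3,.6,.9):
    manip.servo_line(p0+arc(th),vel=.05); print(th,manip.current_tool_pos()-p0,manip.current_force(),manip.current_finger_gap())
manip.servo_line(p0+arc(.9)-.015*Y,vel=.06); print(manip.current_force())
manip.servo_line(p0+arc(.9)-.030*Y,vel=.06); print(manip.current_force(),manip.current_tool_pos()-p0)
print(manip.current_clock()-t0)
s=viewer.get_image('scene');crop('scene',320,205,380,265,10,'g_s2',s)
```

```text
0.3 [ 0.0043 -0.0004  0.0101] [-0.8735  0.9102  0.4801] 0.013150128652115508
0.6 [ 0.0115 -0.0011  0.0181] [-2.1042  1.2876  1.4484] 0.013291464481150221
0.9 [ 0.0206 -0.0021  0.0236] [-1.256   0.5006  1.8713] 0.013427309163497526
[ 0.0604 -0.1835  1.586 ]
[-0.285   3.8325  3.6863] [ 0.0169 -0.0311  0.0229]
1.8750000000000004
```

View pics/g_s2.png

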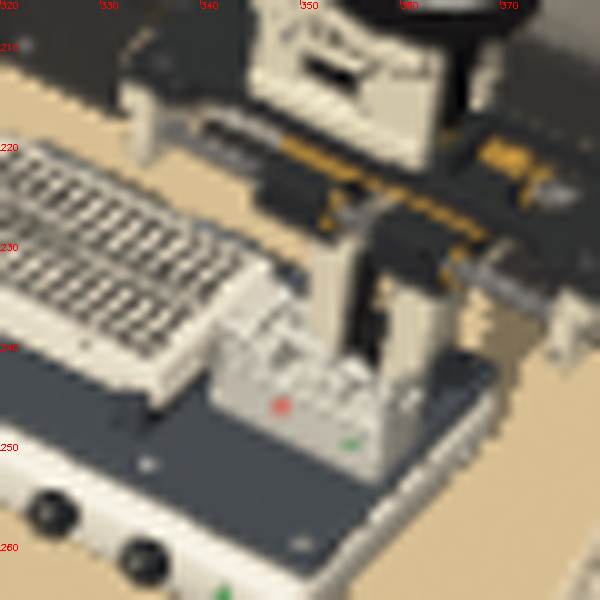

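Run:
```python
from mv import *
ys=-.090; X=np.array([np.cos(ys),np.sin(ys),0]);Y=np.array([-np.sin(ys),np.cos(ys),0]);Z=np.array([0,0,1.])
p0=np.array((.5305,-.4072,.081)); a0=.26
def arc(th): return -.035*(np.cos(a0+th)-np.cos(a0))*X+.035*(np.sin(a0+th)-np.sin(a0))*Z
t0=manip.current_clock()
for th in (.55,.2):
    manip.servo_line(p0+arc(th)-.0295*Y,vel=.05); print(th,manip.current_tool_pos()-p0,manip.current_force(),manip.current_finger_gap())
effector.open_jaws()
manip.servo_line(p0-.0295*Y+Z*.06,vel=.15)
print(manip.current_clock()-t0,manip.current_clock(),manip.current_force())
s=viewer.get_image('scene');crop('scene',320,205,380,265,10,'g_s3',s)
```

```text
0.55 [ 0.0067 -0.0301  0.0156] [ 2.3743  2.1186 -0.9232] 0.013579738345158262
0.2 [-0.0004 -0.0295  0.0061] [ 2.342   1.8195 -0.9172] 0.013531531938600749
2.5917000000000003 8.1667 [-0.0387 -0.5039  0.0919]
```

View pics/g_s3.png

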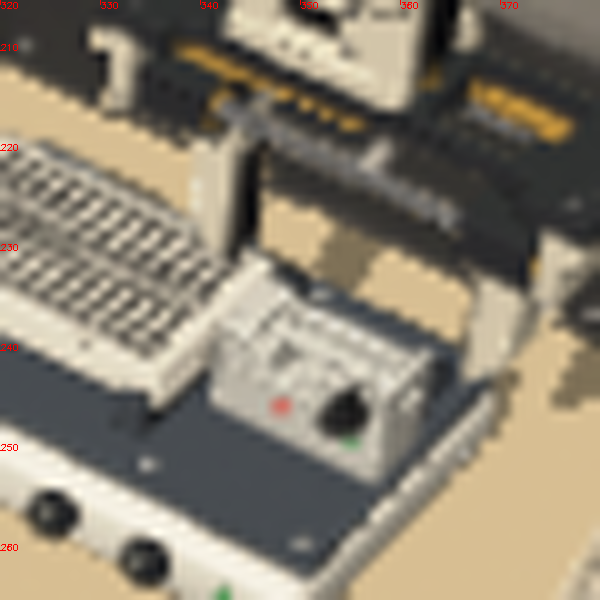

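Run:
```python
from mv import *
t0=manip.current_clock()
q=down(1.612-np.pi/2).as_quat()
manip.move_pose((.4068,-.2697,.13),q)
print(manip.current_clock()-t0,manip.current_tool_pos())
s=viewer.get_image('scene');crop('scene',250,220,330,290,9,'l_s',s)
manip.servo_line((.4068,-.2697,.037),vel=.1)
print(manip.current_tool_pos(),manip.current_force())
effector.close(60)
print(manip.current_finger_gap(),manip.current_force(),manip.current_tool_pos(),manip.current_wrist_torque(),manip.current_clock())
t=viewer.get_image('top');crop('top',280,200,380,280,7,'l_t',t)
s=viewer.get_image('scene');crop('scene',250,220,330,290,9,'l_s2',s)
```

```text
1.2583000000000002 [ 0.4071 -0.2702  0.1299]
[ 0.4073 -0.2699  0.0375] [0.4618 0.1146 0.2813]
0.015729587429112134 [1.783  0.5644 0.2868] [ 0.407  -0.2697  0.037 ] [-0.0477 -0.259   0.038 ] 11.775
```

View pics/l_s2.png

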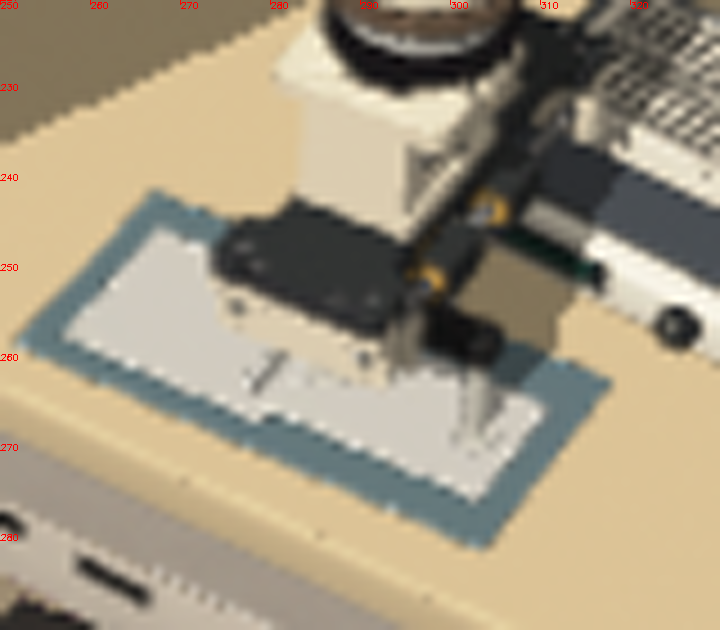

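View pics/l_t.png

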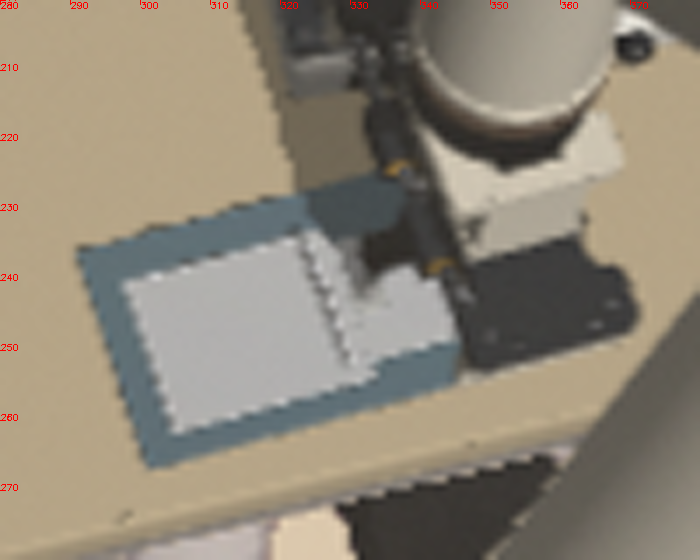

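```bash
cat > f5.py <<'E'
from f4 import *
def g(q):
    o=f(q); return np.concatenate([o,q[14:16]/.7,q[16:18]/.7-q[16:18],[(q[3]-.407)/.0003]])
r=least_squares(g,q0,loss='soft_l1',f_scale=.6,x_scale=[.01]*12+[1]*6)
print(r.x[:12].reshape(4,3)); print(r.x[12:])
s=cv2.imread('pics/scene1.png')[:,:,::-1];t=cv2.imread('pics/top0.png')[:,:,::-1]
ps=r.x[:3]
overlay('scene',s,(295,205,370,265),10,[(SH,ps)],'e_s')
overlay('top',t,(308,155,392,217),9,[(SH,ps)],'e_t')
E
python3 f5.py
python3 - <<'E'
from mv import *
manip.servo_line((.4068,-.2697,.10),vel=.12)
print(manip.current_tool_pos(),manip.current_force(),manip.current_wrist_torque(),manip.current_finger_gap(),manip.current_clock())
t=viewer.get_image('top');s=viewer.get_image('scene')
p=manip.current_tool_pos();yw=yawof(manip.current_tcp_rot())
pl=(p[0],p[1],yw+np.pi/2,p[2]+.0188-.052); print(pl)
overlay('top',t,(270,190,370,275),7,[(LI,pl)],'m_t')
overlay('scene',s,(245,215,325,285),9,[(LI,pl)],'m_s')
cv2.imwrite('pics/scene2.png',s[:,:,::-1]); cv2.imwrite('pics/top2.png',t[:,:,::-1])
E
```

```text
[[ 0.5741 -0.3101 -0.0831]
 [ 0.407  -0.2699  1.6112]
 [ 0.4096 -0.2258  1.6077]
 [ 0.6065  0.0159  0.6515]]
[ 4.5634  3.3455  0.1201 -0.4489 -0.4889  0.3559]
[ 0.4062 -0.2698  0.0997] [-0.239  -0.3825 -2.2083] [-0.0283 -0.1284  0.0527] 0.015452778246398511 12.55
(np.float64(0.40596097111186513), np.float64(-0.2693797087876079), np.float64(1.6118968989839386), np.float64(0.06595498197920335))
```

View pics/m_t.png

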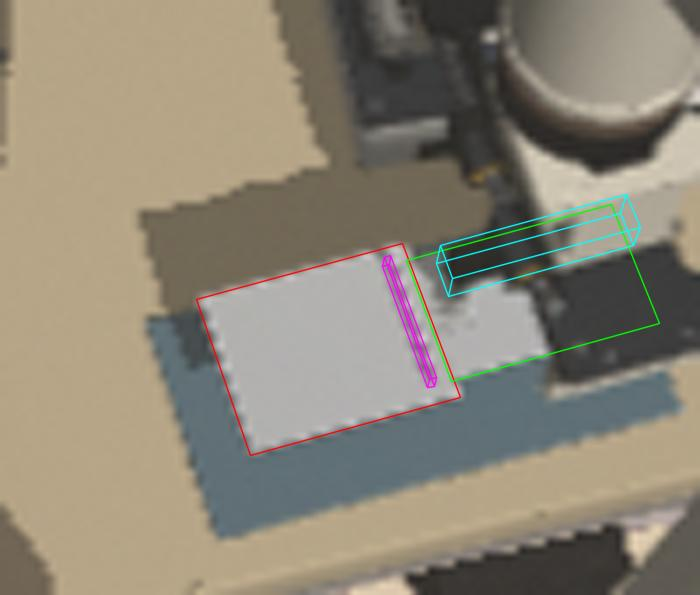

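View pics/m_s.png

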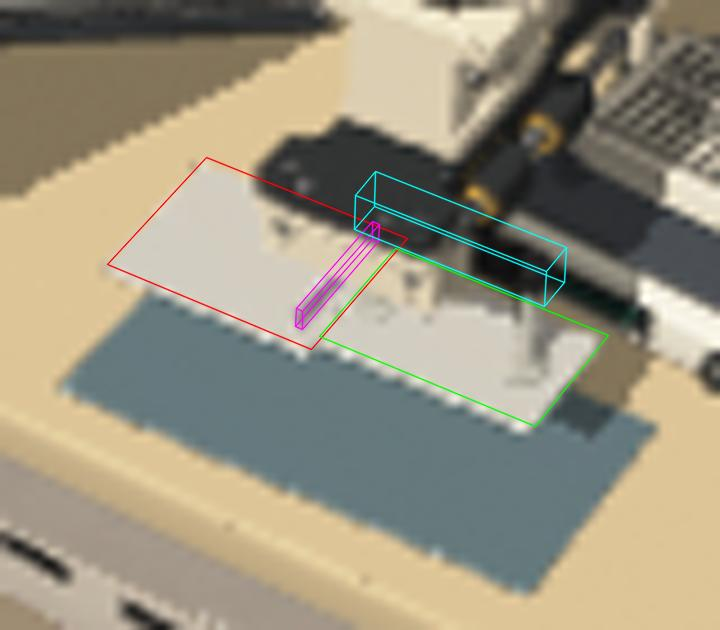

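View pics/e_s.png

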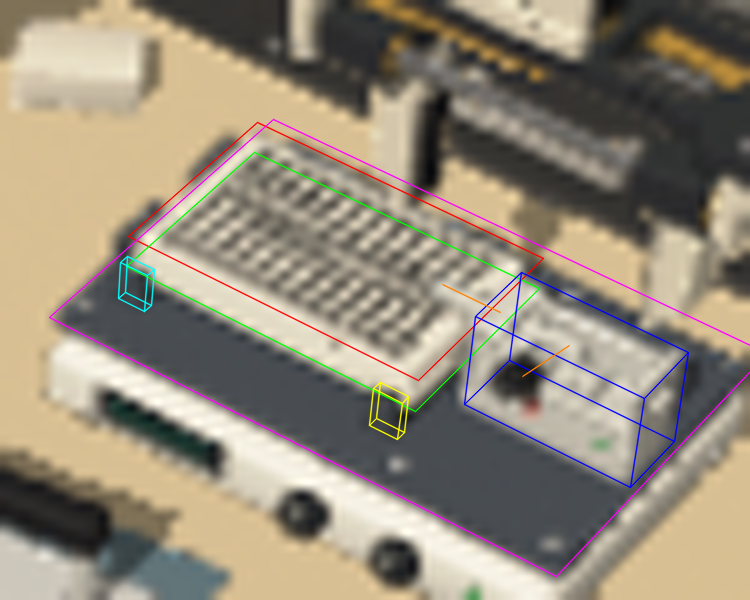

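View pics/e_t.png

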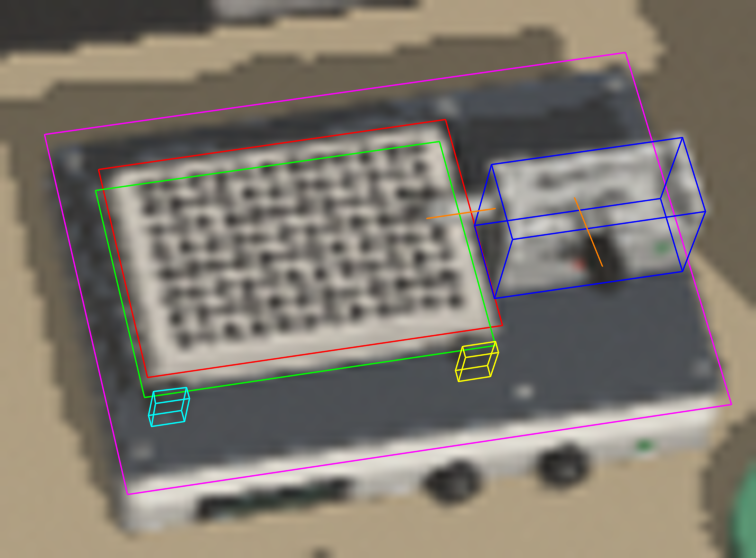

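```bash
cat > sc.py <<'E'
from mv import *
PS=np.array((.5745,-.3105,-.090))
PD=np.array((.6065,.0159,.6515))
def lpose(P,x,y,zb,dyaw=0): # lifter origin at frame P local (x,y) mm, blade underside zb mm -> TCP pos, quat
    w=Tp(P,(x,y,0))[0]; return np.array([w[0],w[1],zb/1000+.034]),down(P[2]+dyaw-np.pi/2).as_quat()
E
python3 - <<'E'
from sc import *
t0=manip.current_clock()
p,q=lpose(PS,-198,0,85)
manip.servo_line((.4068,-.2697,.13),vel=.15)
manip.move_pose(p,q)
p,q=lpose(PS,-198,0,49.5)
manip.servo_line(p,q,vel=.12)
print(p,manip.current_tool_pos(),np.degrees(yawof(manip.current_tcp_rot()))+90,manip.current_force(),manip.current_clock()-t0)
t=viewer.get_image('top');s=viewer.get_image('scene')
c=manip.current_tool_pos();yw=yawof(manip.current_tcp_rot())
pl=(c[0],c[1],yw+np.pi/2,c[2]-.034)
overlay('top',t,(300,155,390,240),8,[(LI,pl),(SH[1:2]+SH[3:6],PS)],'m_t')
overlay('scene',s,(270,205,355,285),9,[(LI,pl),(SH[1:2]+SH[3:6],PS)],'m_s')
E
```

```text
[ 0.3773 -0.2927  0.0835] [ 0.3771 -0.2924  0.0832] -5.127013392454927 [ 0.2416 -0.0913 -1.5922] 2.0916999999999994
```

View pics/m_t.png

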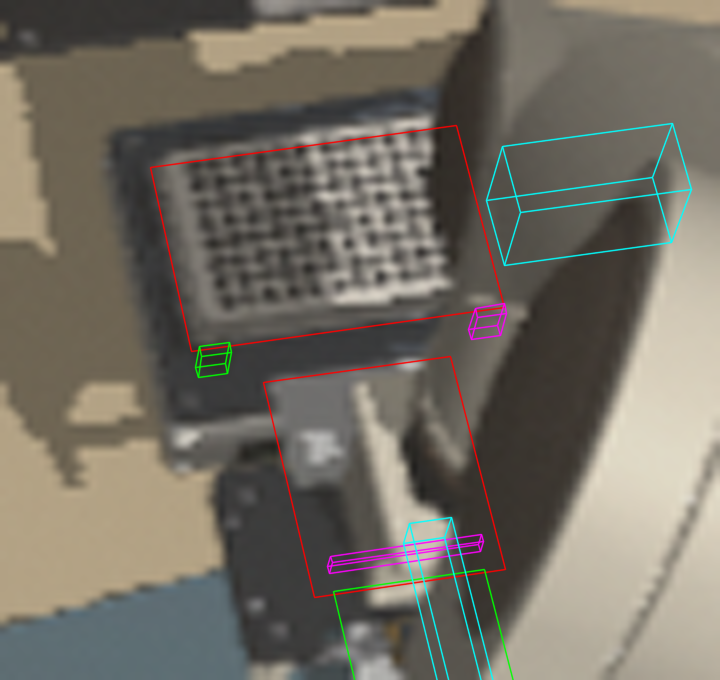

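View pics/m_s.png

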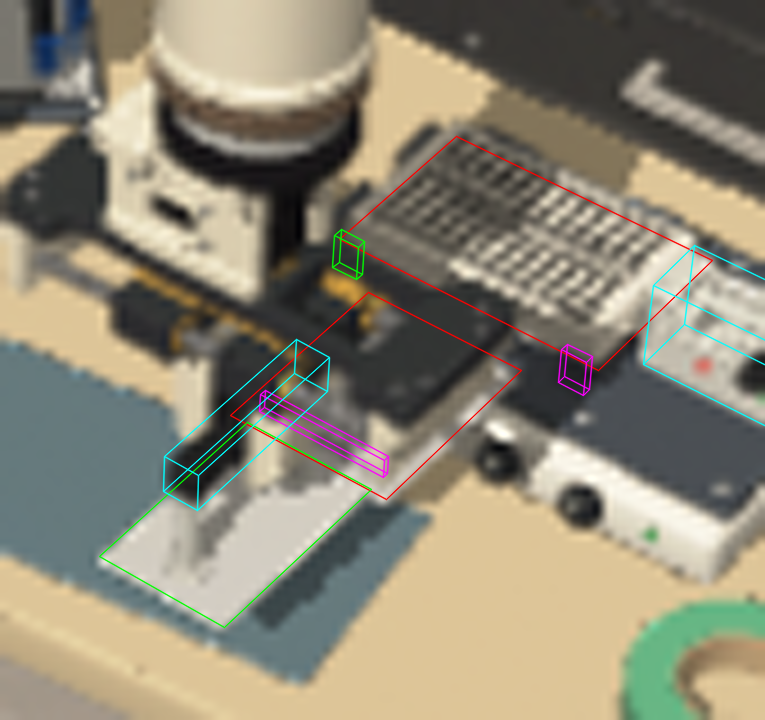

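Run:
```python
from sc import *
t0=manip.current_clock()
for x in (-150,-105):
    p,q=lpose(PS,x,0,49.5); manip.servo_line(p,q,vel=.08); print(x,manip.current_force())
F=[]
for x in np.arange(-103,-93.4,1.0):
    p,q=lpose(PS,x,0,49.5); manip.servo_line(p,q,vel=.02)
    f=np.mean([manip.current_force() for _ in range(3)],0); print(x,f,manip.current_tool_pos()-p)
    F.append(f)
    if len(F)>1 and f[0]<F[0][0]-2.0: break
print(manip.current_clock()-t0,manip.current_clock())
t=viewer.get_image('top');s=viewer.get_image('scene')
crop('scene',270,205,355,285,9,'n_s',s);crop('top',300,155,390,240,8,'n_t',t)
```

```text
-150 [-0.4228  0.6476 -2.0148]
-105 [-0.6072  0.2137 -2.1084]
-103.0 [-0.6496  0.3898 -1.3951] [-0.0003 -0.0001  0.    ]
-102.0 [ 0.6196 -0.3318 -1.5597] [-0.  0.  0.]
-101.0 [ 0.0642  0.4399 -1.5546] [ 0.0001 -0.      0.    ]
-100.0 [-0.0152  0.4619 -1.9256] [0.0001 0.     0.    ]
-99.0 [ 0.2149 -0.1348 -1.4663] [ 0.0001  0.     -0.    ]
-98.0 [ 0.396   0.0661 -2.1051] [ 0.0001 -0.     -0.    ]
-97.0 [ 0.6607 -0.1513 -1.3935] [0.0001 0.     0.    ]
-96.0 [-2.3772 -0.3946 -0.353 ] [-0.0007 -0.     -0.0002]
-95.0 [-5.2388  0.372   0.2121] [-0.0014 -0.     -0.0004]
3.7165999999999997 18.5583
```

View pics/n_s.png

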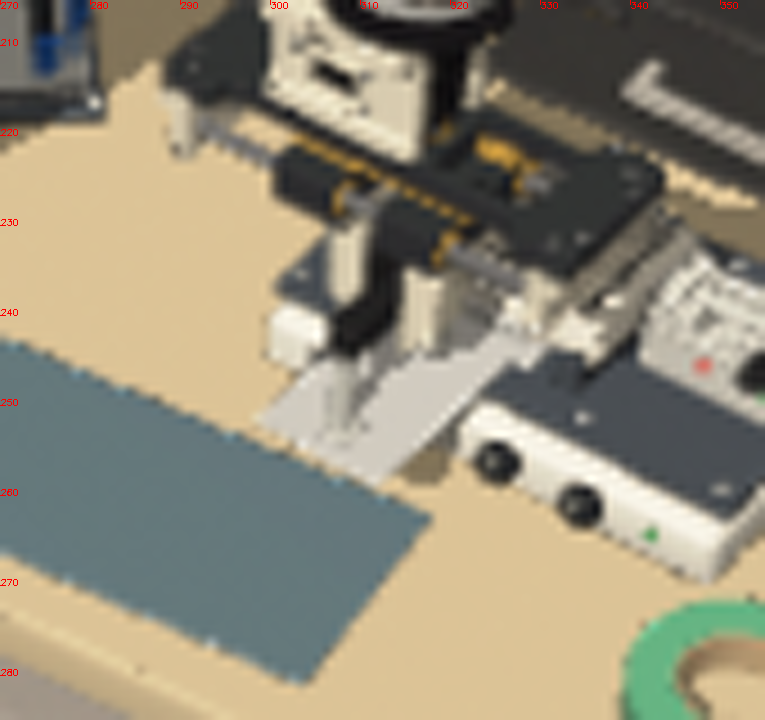

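View pics/n_t.png

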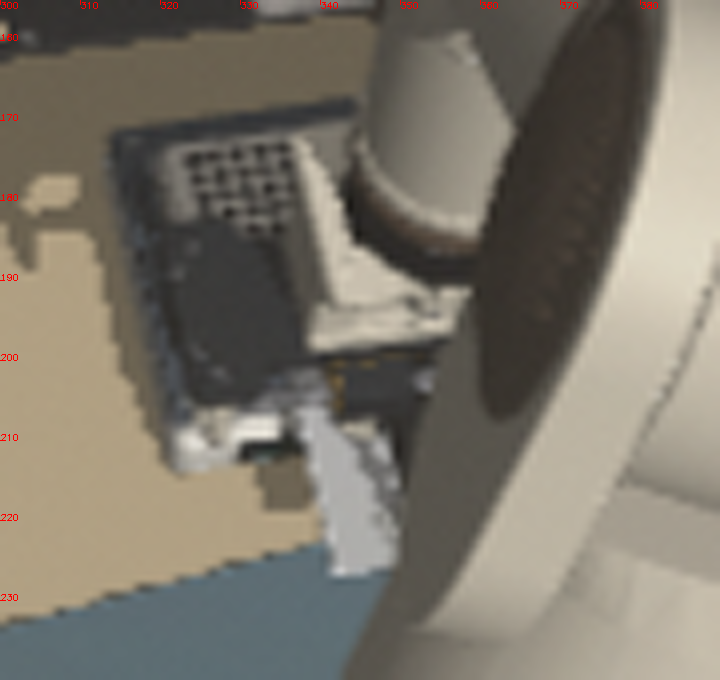

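Run:
```python
from sc import *
print(onz('top',(197,238),0),onz('top',(197,220),.09),tri((220,186),(197,219)))
t0=manip.current_clock()
p,q=lpose(PS,-97.4,0,49.5); manip.servo_line(p,q,vel=.03); print(manip.current_force())
p,q=lpose(PS,-97.4,0,58); manip.servo_line(p,q,vel=.03)
f=np.mean([manip.current_force() for _ in range(4)],0); print(f,manip.current_wrist_torque())
p,q=lpose(PS,-97.4,0,95); manip.servo_line(p,q,vel=.06)
f=np.mean([manip.current_force() for _ in range(4)],0); print(f,manip.current_wrist_torque())
print(manip.current_clock()-t0,manip.current_tool_pos()-p)
t=viewer.get_image('top');s=viewer.get_image('scene')
c=manip.current_tool_pos();yw=yawof(manip.current_tcp_rot())
pl=(c[0],c[1],yw+np.pi/2,c[2]-.034)
PLT=[top_(56,142,-64,64,2.4),top_(56,142,-64,64,17.4)]
overlay('top',t,(300,125,390,220),8,[(LI,pl),(PLT,pl)],'o_t')
overlay('scene',s,(285,195,355,265),9,[(LI,pl),(PLT,pl)],'o_s')
```

```text
[0.526  0.1741 0.    ] [0.5429 0.1588 0.09  ] (array([0.5328, 0.1595, 0.1078]), np.float64(0.009171230400754522))
[-0.7155  0.1732 -2.3547]
[-0.4171 -0.5937 -1.9642] [ 0.0749  0.1639 -0.0123]
[ 0.5535 -0.4459 -2.2576] [0.0507 0.1267 0.0071]
1.4499999999999993 [-0.0002 -0.     -0.    ]
```

View pics/o_s.png

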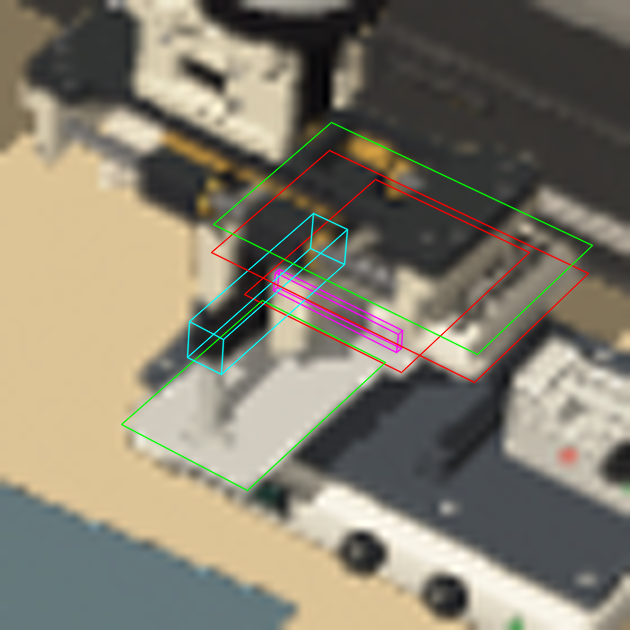

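View pics/o_t.png

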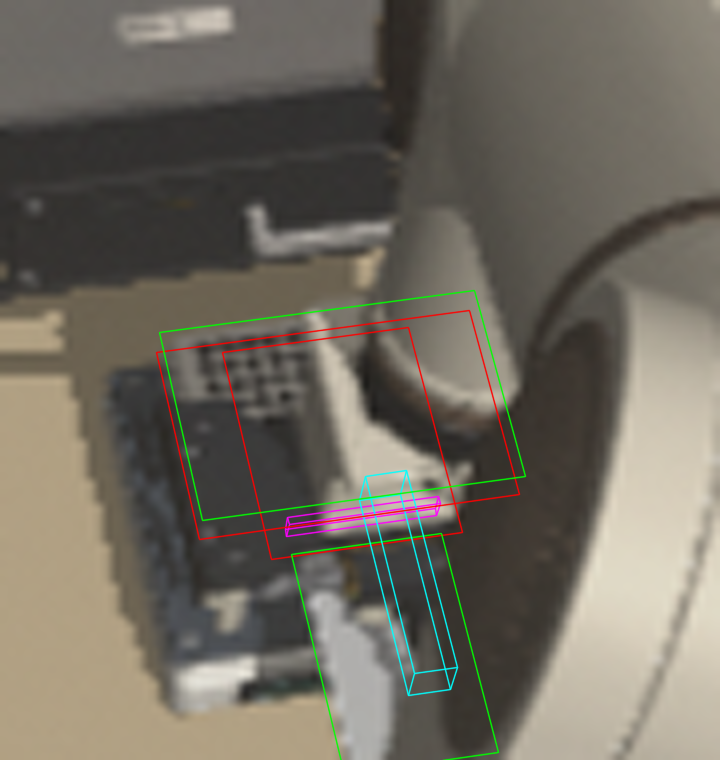

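Run:
```python
from sc import *
s=viewer.get_image('scene');cv2.imwrite('pics/scene3.png',s[:,:,::-1])
t=viewer.get_image('top');cv2.imwrite('pics/top3.png',t[:,:,::-1])
crop('scene',292,205,342,255,14,'o_s2',s)
crop('top',312,155,372,225,10,'o_t2',t)
```

```text
(no output)
```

View pics/o_s2.png

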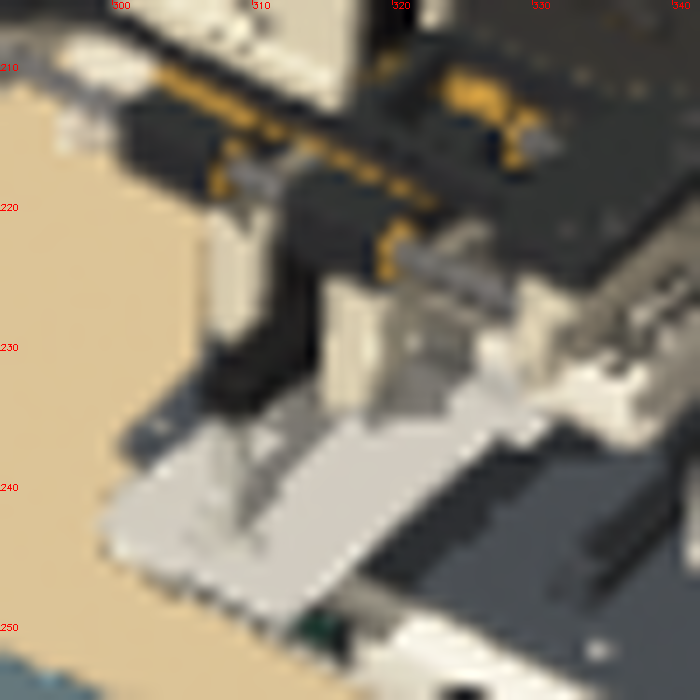

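View pics/o_t2.png

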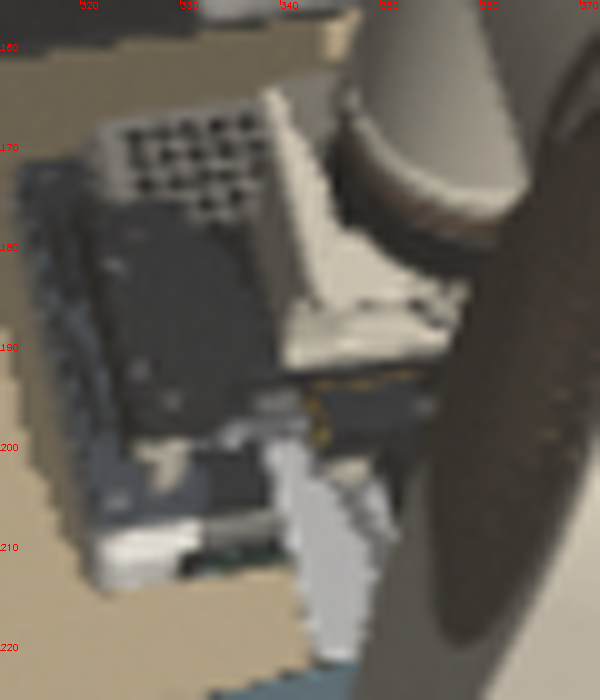

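Run:
```python
from sc import *
c=manip.current_tool_pos();yw=yawof(manip.current_tcp_rot());print(c,R.from_quat(manip.current_tcp_rot()).as_matrix()[:,2])
L=np.array([(-52,30,2.4),(-52,-30,2.4),(43,-38,2.4),(55,-64,2.4),(-52,30,0),(-52,-30,0)])
for pit in(0,-3,3):
  for dx in(0,-2):
    Lr=L-[0,0,52]; a=np.radians(pit); x=Lr[:,0]*np.cos(a)+Lr[:,2]*np.sin(a)+dx; z=-Lr[:,0]*np.sin(a)+Lr[:,2]*np.cos(a)
    Q=np.c_[x,Lr[:,1],z+52]
    print(pit,dx,proj('scene',Tp((c[0],c[1],yw+np.pi/2,c[2]-.034),Q)).round(1).tolist())
```

```text
[ 0.4772 -0.3015  0.1285] [-0.0007  0.0005 -1.    ]
0 0 [[298.0, 241.6], [311.9, 248.9], [329.0, 235.8], [337.0, 237.1], [298.0, 242.1], [311.9, 249.4]]
0 -2 [[297.7, 241.9], [311.6, 249.2], [328.7, 236.1], [336.7, 237.4], [297.6, 242.4], [311.5, 249.8]]
-3 0 [[298.4, 241.8], [312.3, 249.1], [329.5, 234.9], [337.4, 236.1], [298.4, 242.3], [312.3, 249.6]]
-3 -2 [[298.1, 242.1], [312.0, 249.4], [329.2, 235.2], [337.1, 236.4], [298.1, 242.6], [312.0, 249.9]]
3 0 [[297.6, 241.4], [311.5, 248.7], [328.6, 236.6], [336.5, 238.1], [297.5, 241.9], [311.5, 249.3]]
3 -2 [[297.3, 241.7], [311.2, 249.0], [328.3, 236.9], [336.2, 238.4], [297.2, 242.2], [311.1, 249.6]]
```

Run:
```python
from sc import *
t0=manip.current_clock()
p,q=lpose(PD,-99,0,80); manip.servo_line(p,q,vel=.12)
print(p,manip.current_tool_pos(),manip.current_clock()-t0,manip.current_clock(),manip.current_force(),manip.current_wrist_torque())
t=viewer.get_image('top');s=viewer.get_image('scene')
cv2.imwrite('pics/scene4.png',s[:,:,::-1]);cv2.imwrite('pics/top4.png',t[:,:,::-1])
c=manip.current_tool_pos();yw=yawof(manip.current_tcp_rot())
pl=(c[0],c[1],yw+np.pi/2,c[2]-.034)
PLT=[top_(56,142,-64,64,2.4),top_(56,142,-64,64,17.4)]
crop('top',200,140,300,235,7,'p_t',t); crop('scene',220,170,320,260,7,'p_s',s)
overlay('top',t,(200,140,300,235),7,[(LI,pl),(PLT,pl)],'q_t')
overlay('scene',s,(220,170,320,260),7,[(LI,pl),(PLT,pl)],'q_s')
```

```text
[ 0.5278 -0.0441  0.114 ] [ 0.5277 -0.0448  0.114 ] 2.3416999999999994 22.65 [-0.3077  0.0236 -3.223 ] [-0.0736  0.0662  0.0157]
```

View pics/p_t.png

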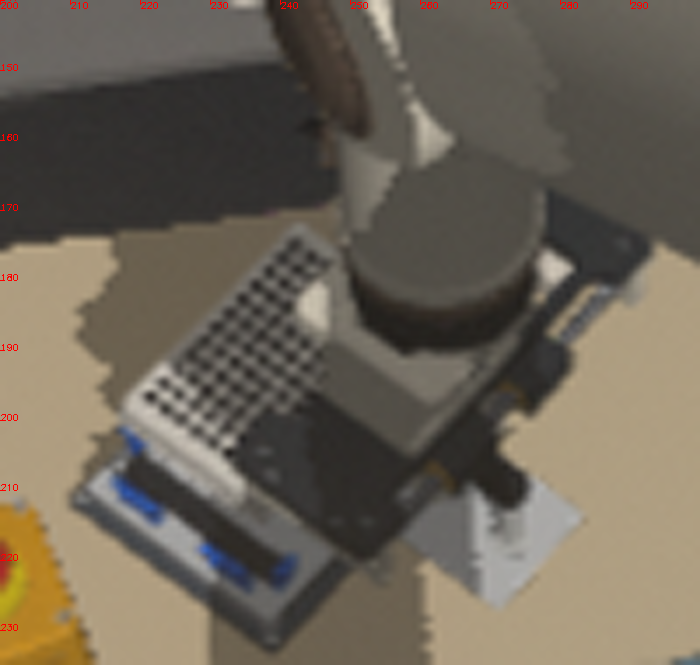

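View pics/q_t.png

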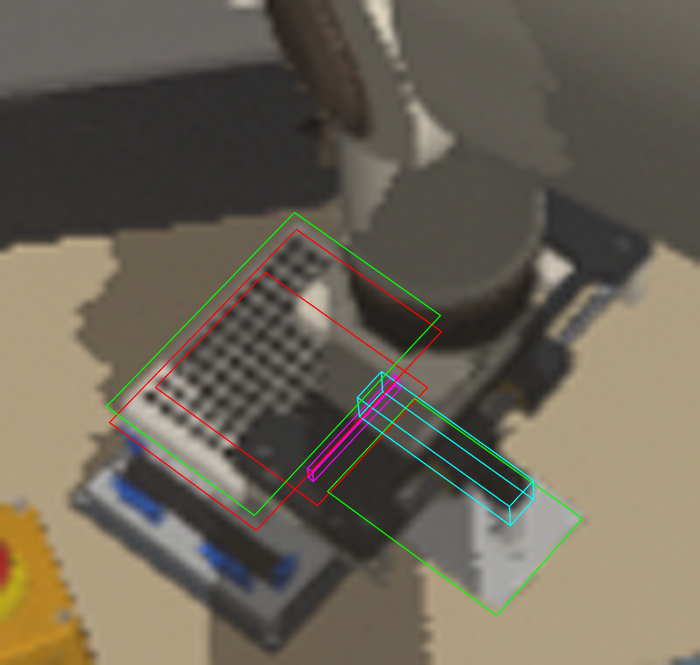

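View pics/q_s.png

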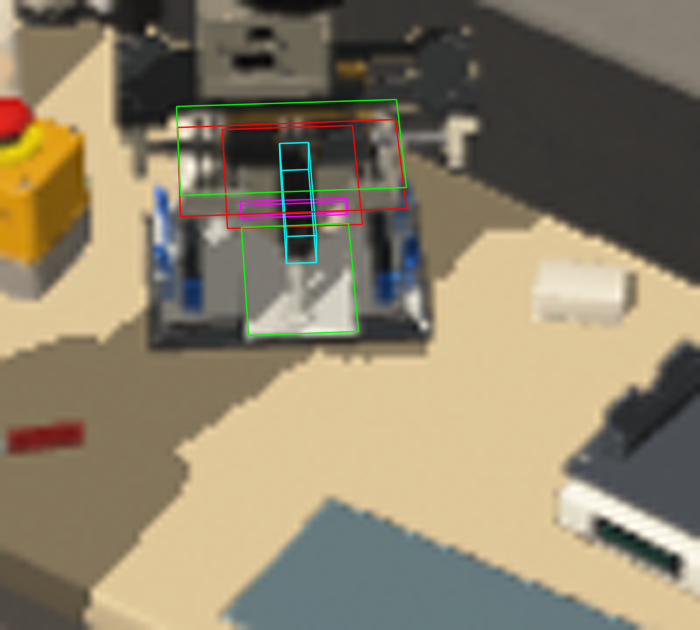

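View pics/p_s.png

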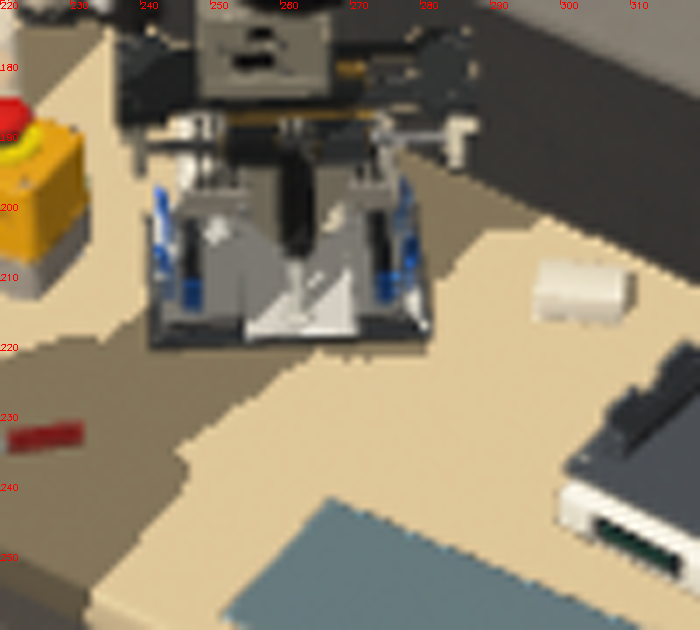

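Run:
```python
from sc import *
s=cv2.imread('pics/scene4.png')[:,:,::-1];t=cv2.imread('pics/top4.png')[:,:,::-1]
crop('scene',238,183,288,205,15,'r_s',s); crop('top',212,168,252,218,12,'r_t',t)
```

```text
(no output)
```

View pics/r_s.png

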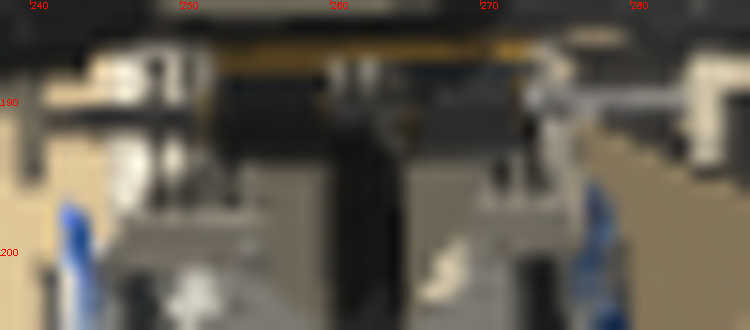

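View pics/r_t.png

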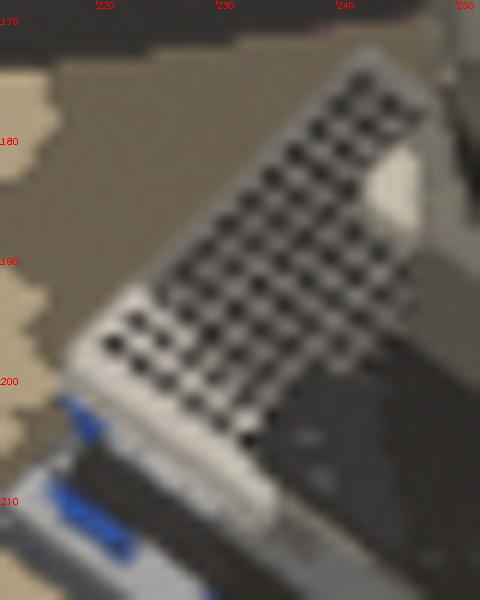

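Run:
```python
from sc import *
c=np.array((.5277,-.0445,.114)); pl=(c[0],c[1],PD[2],c[2]-.034)
W=[((31.5,49.5),(220.9,196.1)),((31.5,-49.5),(241.8,174.2)),((-4.5,49.5),(232.2,204.0))]
b=np.array((0,-.35))
def f(q):
    o=[]
    for (x,y),uv in W:
        cs,sn=np.cos(q[2]),np.sin(q[2])
        o+=list(proj('top',Tp(pl,(99+q[0]+cs*x-sn*y,q[1]+sn*x+cs*y,17)))[0]+b-uv)
    return o
r=least_squares(f,(0,0,0),x_scale=(1,1,.01)); print(r.x,np.degrees(r.x[2]),r.fun.round(2))
# lifter rear corners
print(proj('top',Tp(pl,[(-52,30,2.4),(-52,-30,2.4)])))
# dock top pose relative: what scene/top-only dock
```

```text
[-3.3426 -2.3522  0.0457] 2.618233882712052 [ 1.14  0.77 -0.15  0.34 -1.   -1.06]
[[270.3939 227.3293]
 [282.626  213.4639]]
```

Run:
```python
from sc import *
c=np.array((.5277,-.0445,.114)); pl=(c[0],c[1],PD[2],c[2]-.034)
for W in ([((31.5,49.5),(220.9,196.1)),((31.5,-49.5),(241.8,174.2)),((-13.5,49.5),(232.2,204.0))],
          [((39,60),(218.0,197.2)),((39,-60),(242.8,171.8))]):
  b=np.array((0,-.35))
  def f(q):
    o=[]
    for (x,y),uv in W:
        cs,sn=np.cos(q[2]),np.sin(q[2])
        o+=list(proj('top',Tp(pl,(99+q[0]+cs*x-sn*y,q[1]+sn*x+cs*y,17)))[0]+b-uv)
    return o
  r=least_squares(f,(0,0,0),x_scale=(1,1,.01)); print(r.x,np.degrees(r.x[2]),r.fun.round(2))
```

```text
[-0.9796 -1.597   0.005 ] 0.2846309684115978 [ 0.17 -0.12 -0.12  0.15 -0.06 -0.02]
[-4.5151 -1.4925 -0.0036] -0.2055358725537168 [-0.21  0.29  0.22 -0.31]
```

Run:
```python
from sc import *
t0=manip.current_clock()
p,q=lpose(PD,-98.3,1.5,80); manip.servo_line(p,q,vel=.03)
p,q=lpose(PD,-98.3,1.5,45); manip.servo_line(p,q,vel=.06)
p,q=lpose(PD,-98.3,1.5,32); manip.servo_line(p,q,vel=.03)
print(manip.current_tool_pos()-p,manip.current_clock()-t0,manip.current_clock(),np.mean([manip.current_force() for _ in range(4)],0),manip.current_wrist_torque())
t=viewer.get_image('top');s=viewer.get_image('scene')
cv2.imwrite('pics/scene5.png',s[:,:,::-1]);cv2.imwrite('pics/top5.png',t[:,:,::-1])
crop('top',203,170,263,235,9,'u_t',t); crop('scene',235,180,290,225,12,'u_s',s)
```

```text
[-0.0001  0.0001 -0.0001] 1.5667000000000009 24.3167 [-0.4919  0.2893 -2.5341] [-0.0349  0.0759 -0.0402]
```

View pics/u_t.png

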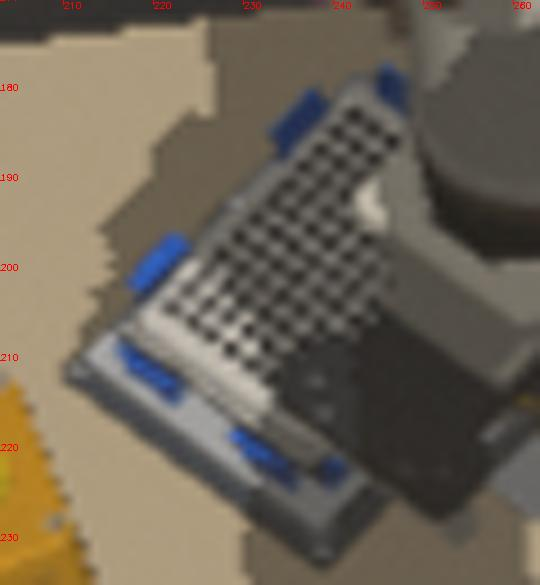

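View pics/u_s.png

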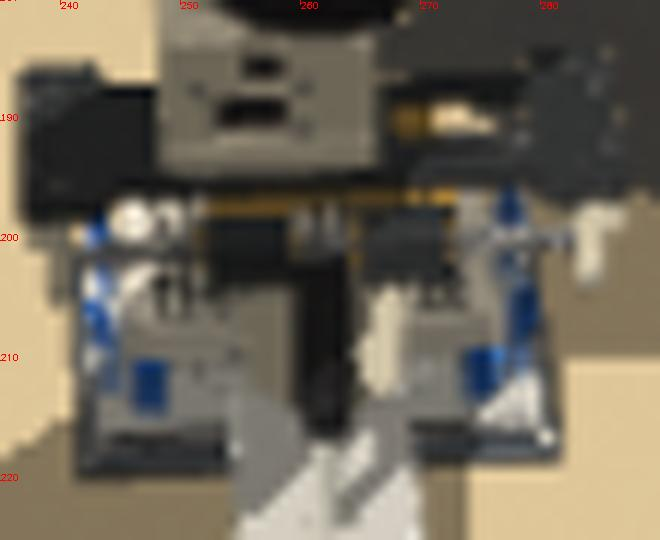

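Run:
```python
from sc import *
t0=manip.current_clock()
for z in (28,26,24.3):
    p,q=lpose(PD,-98.3,1.5,z); manip.servo_line(p,q,vel=.015)
    print(z,manip.current_tool_pos()-p,np.mean([manip.current_force() for _ in range(4)],0),manip.current_wrist_torque())
print(manip.current_clock()-t0,manip.current_clock())
t=viewer.get_image('top');s=viewer.get_image('scene')
crop('top',203,170,263,235,9,'u_t',t); crop('scene',235,180,290,225,12,'u_s',s)
```

```text
28 [-0.0001  0.     -0.0001] [-0.1032 -0.1863 -2.2248] [-0.0883  0.066   0.0499]
26 [-0.      0.     -0.0001] [-0.2023  0.6686 -1.6989] [-0.0874  0.0088  0.0302]
24.3 [-0.0001  0.     -0.0001] [-0.7086  0.3453 -1.6749] [-0.0816  0.0467  0.0474]
0.9665999999999997 25.3833
```

View pics/u_t.png

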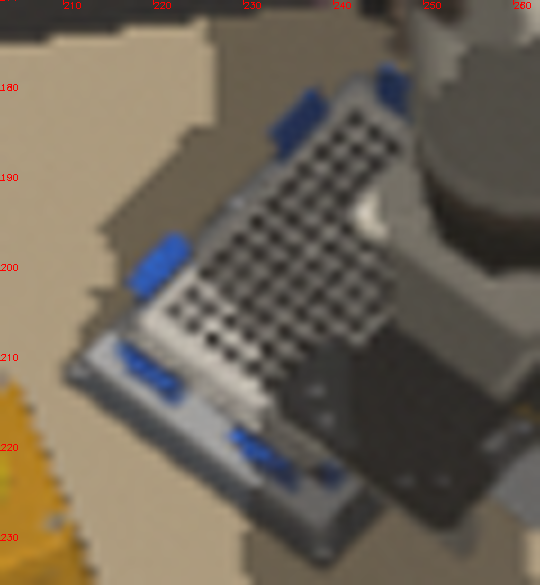

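View pics/u_s.png

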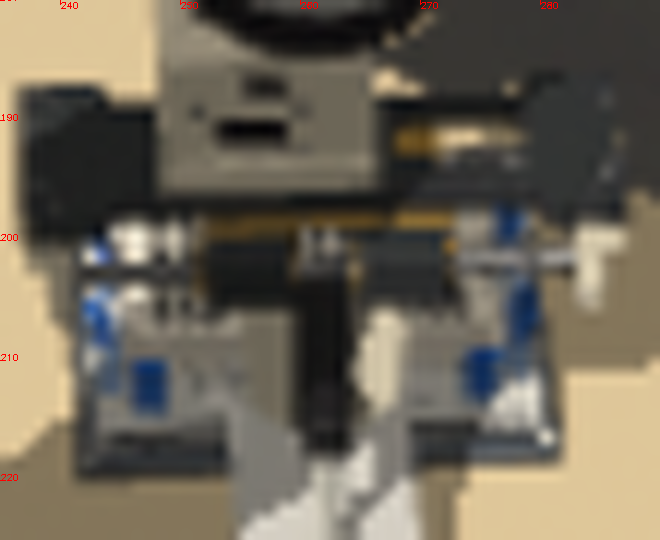

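Run:
```python
from sc import *
t0=manip.current_clock()
for x,v in((-130,.06),(-215,.12)):
    p,q=lpose(PD,x,1.5,24.3); manip.servo_line(p,q,vel=v); print(manip.current_force())
p,q=lpose(PD,-215,1.5,70); manip.servo_line(p,q,vel=.15)
print(manip.current_clock()-t0,manip.current_clock())
t=viewer.get_image('top');s=viewer.get_image('scene')
cv2.imwrite('pics/scene6.png',s[:,:,::-1]);cv2.imwrite('pics/top6.png',t[:,:,::-1])
crop('top',203,165,283,240,9,'v_t',t); crop('scene',235,180,290,225,12,'v_s',s)
PN=(*PD,.030)
```

```text
[-0.0403  0.5697 -1.7191]
[ 0.4928  0.3992 -1.7524]
1.9917000000000016 27.475
```

View pics/v_t.png

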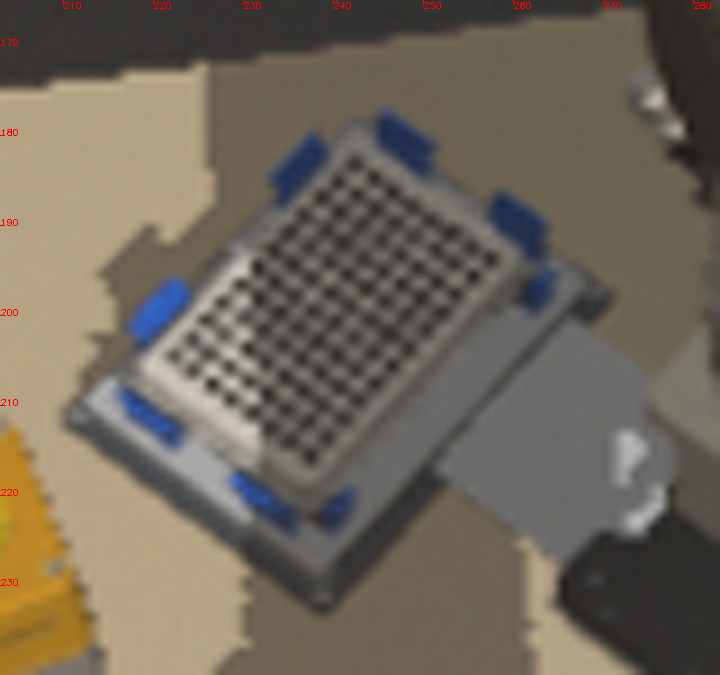

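View pics/v_s.png

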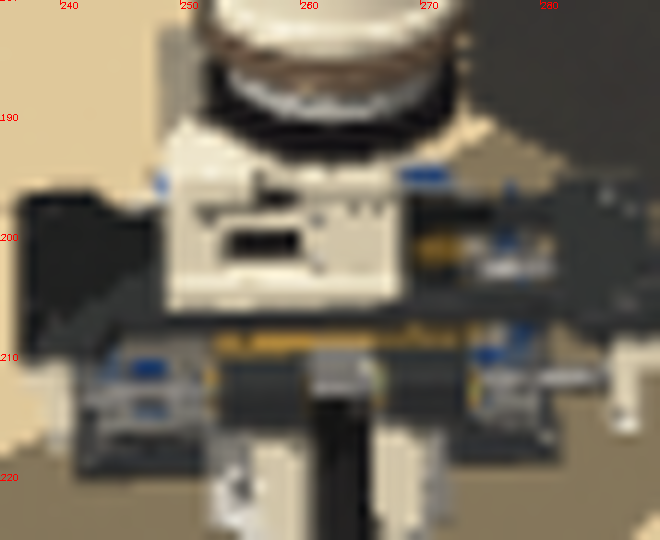

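Run:
```python
from sc import *
t0=manip.current_clock()
q=down(1.612-np.pi/2).as_quat()
c=manip.current_tool_pos()
manip.move_pose((.4075,-.2697,.12),q)
manip.servo_line((.4075,-.2697,.045),vel=.12)
f0=np.mean([manip.current_force() for _ in range(4)],0); print(f0,manip.current_wrist_torque())
t=viewer.get_image('top');s=viewer.get_image('scene')
crop('top',280,205,375,275,8,'w_t',t);crop('scene',245,225,325,290,9,'w_s',s)
for z in np.arange(.0405,.0345,-.001):
    manip.servo_line((.4075,-.2697,z),vel=.015)
    f=np.mean([manip.current_force() for _ in range(4)],0); print(z,f,manip.current_wrist_torque())
    if f[2]>f0[2]+1.6: break
print(manip.current_clock()-t0,manip.current_clock())
```

```text
[-1.2321  0.0507 -1.8196] [-0.0872 -0.1025 -0.0013]
0.0405 [-0.7266  0.0958 -1.8009] [-0.0594 -0.0298 -0.0243]
0.0395 [-0.1147 -0.083  -1.9819] [-0.0668 -0.1021 -0.0068]
0.0385 [ 0.21    0.7517 -2.5028] [-0.0937 -0.0839  0.0195]
0.0375 [ 0.1453  0.0482 -1.5128] [ 0.0312 -0.0592  0.0133]
0.0365 [-2.0035  0.831   5.4461] [0.1627 0.2413 0.0243]
3.433299999999999 31.0083
```

View pics/w_s.png

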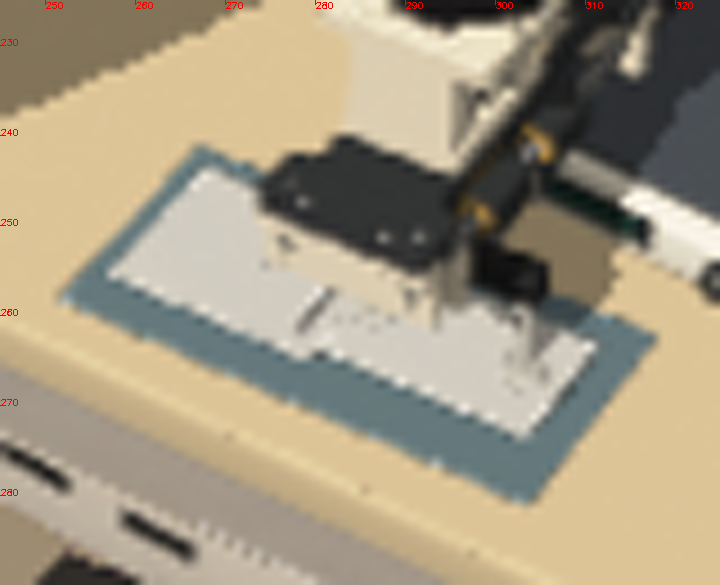

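View pics/w_t.png

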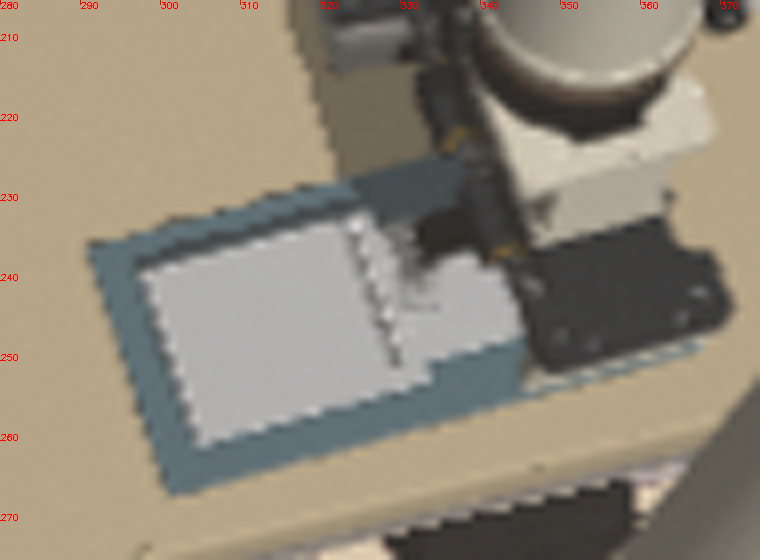

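Contact on the mat. I'll release, withdraw upward, and check everything.

Run:
```python
from sc import *
manip.servo_line((.4075,-.2697,.0372),vel=.02)
print(manip.current_force())
effector.open_jaws(); print(manip.current_finger_gap(),manip.current_force())
manip.servo_line((.4075,-.2697,.13),vel=.12)
print(manip.current_force())
manip.move_pose((.42,-.15,.30),down(1.612-np.pi/2).as_quat())
print(manip.current_clock())
t=viewer.get_image('top');s=viewer.get_image('scene')
cv2.imwrite('pics/scene7.png',s[:,:,::-1]);cv2.imwrite('pics/top7.png',t[:,:,::-1])
k=lambda im:im[:,:,::-1]
crop('scene',160,160,380,300,3,'x_s',s);crop('top',140,140,410,300,2,'x_t',t)
crop('scene',235,185,290,225,12,'x_sd',s)
```

```text
[ 0.164  -0.3844 -2.0204]
0.0916116315059916 [ 0.2311 -0.1057 -0.4127]
[-0.5752  1.1516  0.0565]
34.3
```

View pics/x_s.png

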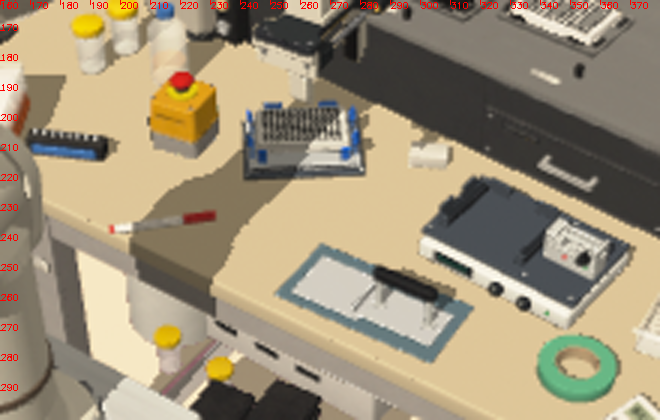

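View pics/x_t.png

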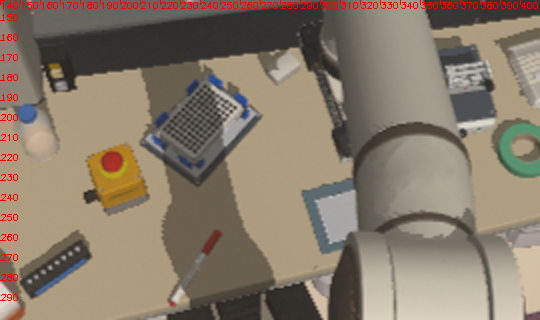

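View pics/x_sd.png

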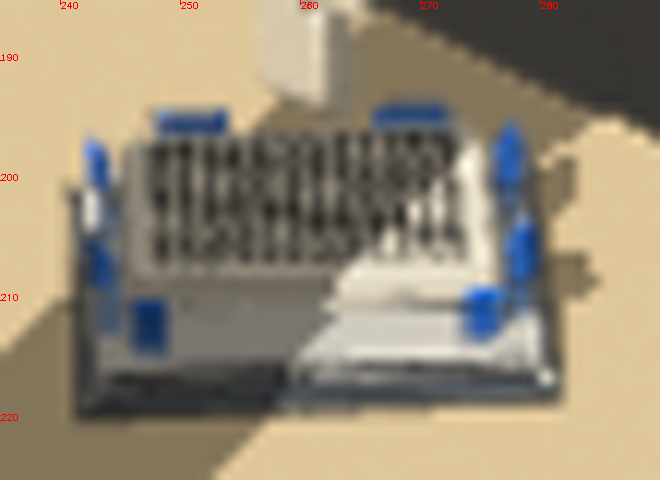

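Run:
```python
from sc import *
s=cv2.imread('pics/scene7.png')[:,:,::-1];t=cv2.imread('pics/top7.png')[:,:,::-1]
PLT=[top_(-43,43,-64,64,30),top_(-43,43,-64,64,45)]
overlay('scene',s,(235,185,290,225),12,[(PLT,PD)],'y_s')
overlay('top',t,(203,165,283,240),9,[(PLT,PD)],'y_t')
overlay('scene',s,(245,225,325,290),9,[(LI,(.4075,-.2697,1.612,.003))],'y_l')
```

```text
(no output)
```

View pics/y_l.png

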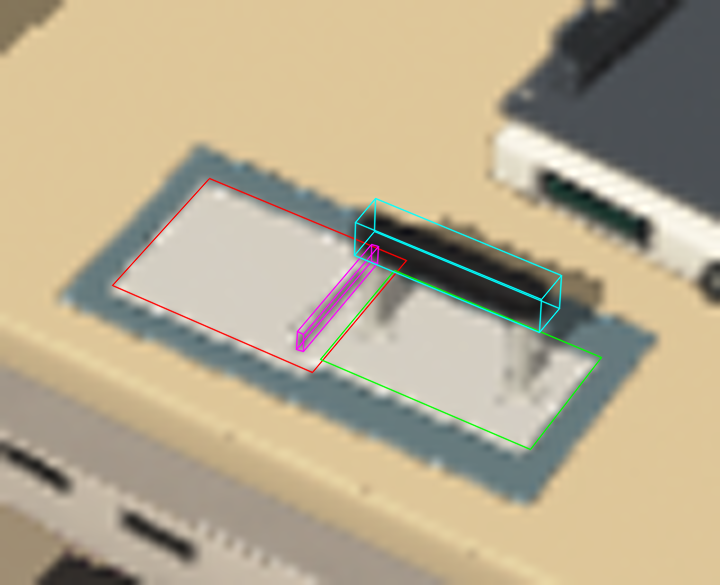

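View pics/y_s.png

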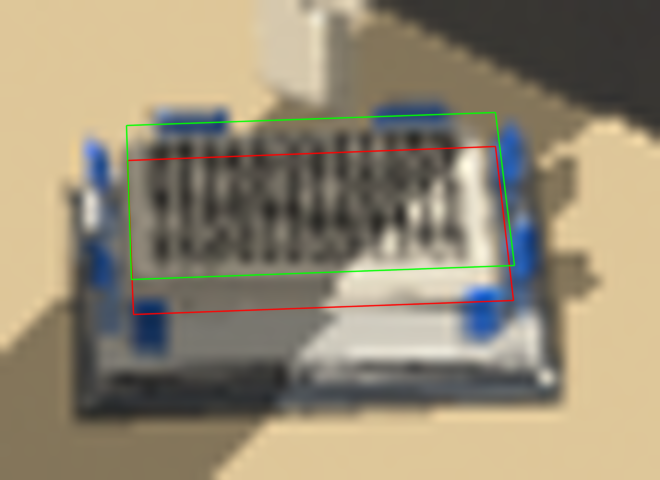

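View pics/y_t.png

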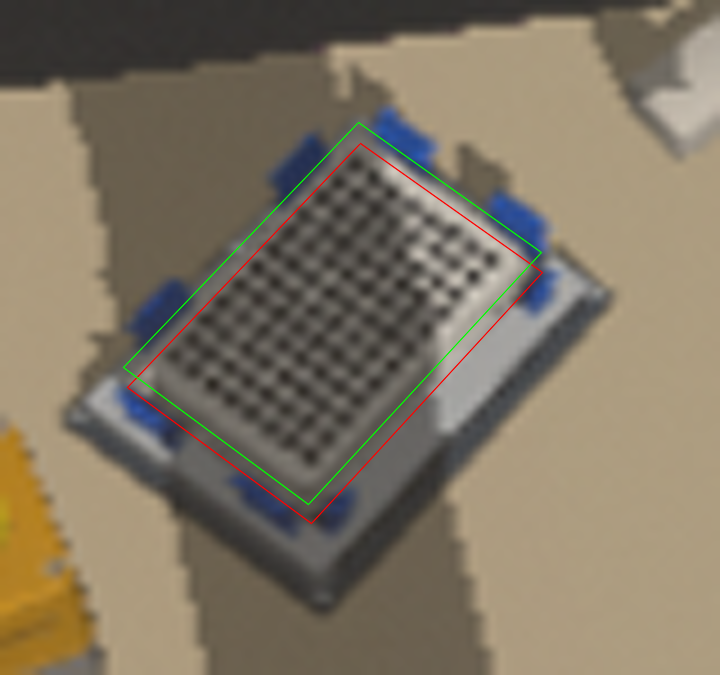

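Run:
```python
from bench import manip
manip.sleep(.3); print(manip.current_clock(),manip.current_joint_velocities().round(3) if hasattr(manip.current_joint_velocities(),'round') else '')
print(manip.hand_in())
```

```text
34.7 [-0.002 -0.008 -0.005 -0.003 -0.004  0.002 -0.001]
the job is handed in; nothing more can be done
None
```

The job is done and handed in at 34.7 s of the 61 s allowed; no verdict was reported.

**What I did:**
- I drew the bolt about 30 mm and dropped its handle into the other notch. I picked up the lifter and slid the blade under the plate until the heel fence pushed it lightly against the back stops (about 5 N), then backed off 1 mm.
- I lifted the plate, carried it level to the dock and lowered it onto the ribs. I then drew the blade out, laid the lifter back in its starting pose on the mat, let go and moved the arm clear.

**What the last checks showed:**
- **Plate:** it sits flat between all the blue guides in both views. The wrist force eased by about 0.6 N as the ribs took its weight.
- **Lifter:** it lies flat on the mat, with at most about 1 pixel (3 mm) between picture and model.
- **Bolt:** the knob sits at the green mark with the handle down.
- **Bystanders:** those in view look unmoved, judged by eye. I did not compare the pictures point by point, and the tip rack and timer were mostly out of the final crops.

**What disagreed:**
- The two cameras differed by about 5–6 mm in world x. The gripped lifter's position lay between them, so I used the combined fit.
- In the scene view the docked plate appears nearly 1 pixel below the model. The dock shows the same shift, so I put it down to the camera.
- While carried, the plate measured about 1.5 mm off the lifter's centre line, and I corrected for that before lowering it.

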